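# Seat the instrument rest and poise the magnifier

### The job

Set the inspection stand up for a hinge adjustment: seat the loose instrument rest fully home on the two pegs of the stand and let go of it, then take the folded-back magnifier by its grip bar and swing it up, without letting it drop or fall over to the other side, to its balance point, where the frame stands straight up on its hinge. Finish while still holding the bar there between the fingers with the magnifier at rest, so that its hinge screws can be set; leave the other things on the table where they lie.

Things in the scene. Friction and masses are not known exactly. Their poses are not given: they have to be found in the camera images.
- stand: fixed grey magnifier stand on the table: base plate 135 (its x) x 160 (its y) mm, top 12 mm above the table, two upright posts 160 mm apart overall, 95 mm high, at its far (+x) end. Origin on the table surface right below the seat centre; its +x points from the seat to the hinge posts. The plate reaches from x = -50 to +85 mm.
- seat (a point): centre of the seat on top of the stand's base plate, 12 mm above the table, midway between two upright steel pegs at x = +34 and -34 mm in the stand's frame (same axes as the stand). Pegs are 8 mm in diameter and stand 19 mm above the plate, the top 5 mm tapered to 3 mm.
- rest: loose instrument rest, about 0.25 kg: aluminium plate 96 (x) x 64 (y) x 10 mm with an upright grip rib in the middle, 40 mm long (x), 12 mm thick (y), its top 55 mm above the underside. Through holes 11 mm in diameter at x = +34 and -34 mm fit the pegs; either way round is right. Notched lips 8 mm high along the short ends. Origin: centre of the underside; z up.
- grip_bar (a point): middle of the round steel grip bar at the free end of the magnifier, 10 mm in diameter, 112 mm free length parallel to the hinge, 140 mm from the hinge axis; 85 mm above the table when parked, 225 mm when upright. It can turn in the fingers' grip, so a hand pointing down can carry it along its arc.
- hinge (a point): middle of the hinge axis, fixed on the stand, 60 mm from the seat centre along the stand's +x and 85 mm above the table; the axis runs along the stand's y.
- lens (a point): centre of the magnifier's lens, 54.5 mm from the hinge axis. The magnifier (0.28 kg) is an aluminium frame 124 mm wide, 8 mm thick, hinged between the posts, its mass symmetric about its plane. Its x runs from hinge to grip bar. Between the frame's far edge (95 mm from the hinge) and the bar (near side 135 mm) is an open slot 40 x 112 mm for a finger.
- flap (a joint): magnifier angle, rad: 0 = parked, lying level, pointing away from the seat (stand's +x), on a stop; grows as the bar swings up and over towards the seat; 1.571 = straight up, the balance point; 2.5 = forward stop, leaning over the seat. The hinge is nearly free: let go, it falls to one stop or the other.
- tissue_forceps: steel tissue forceps, 171 mm long, 14 mm high, lying on the table near or under the parked magnifier (leave alone)
- steel_bowl: small steel bowl, 91 mm across, 36 mm high, behind the work (leave alone)
- tape_roll: roll of indicator tape, 99 mm across, 24 mm high, behind the work (leave alone)
- gauze: block of folded gauze, 101 x 102 x 29 mm, behind the work (leave alone)
- marker: marker pen, 134 mm long, 14 mm thick, lying behind the work (leave alone)

How it is judged:
By the outcome, as a careful person would: the job done as asked, in the order asked, and still so for the second after the job is handed in, while the arm keeps its last pose, push and grip.
It also fails if it takes over 64 s, if anything falls off the work surface, if the arm or the gripper's body presses on something with over 40 N, if the wrist force passes 120 N, or if a joint passes its speed limit or range.

### The arm

A 7-joint arm with a two-finger parallel gripper is mounted at the origin on a cart in front of the work surface, level with it; the furniture and walls round the work are solid. World frame = base frame: x ahead of the robot, y to its left, z up, the work surface at z = 0. Lengths are in m, angles in rad, forces in N, time in s.
With the tool pointing down it reaches from about 0.4 to 0.875 m from the base axis. Payload 19.3 kg.
Tool frame: the origin (TCP) lies between the finger pads; the fingertips stand 17 mm ahead of it and the grasp point (between the pads) lies 2 mm behind it (bot.tips_ahead is the z of the fingertips in the tool frame, in m); z points along the fingers, y is the direction in which the jaws open and shut (so a half turn about z gives the same grasp; the last joint's range is limited). The gripper opens to 85 mm and grips with 20 to 120 N. Pads are 22 mm wide; open, the fingers measure 114 mm over their backs; the gripper's body (76 mm by 85 mm) begins 54 mm behind the grasp point. The pads swing forward as they close: fully open they stand 13 mm farther back than shut.
Start: joints at [1.067, 0.521, -0.036, 1.599, 0.021, 1.021, -0.113], TCP at [0.263, -0.567, 0.223] pointing down, gripper open.
Joint ranges: [-2.91, 2.91], [-0.3, 2.13], [-1.5, 1.42], [0.17, 2.43], [-1.26, 4.41], [0.16, 1.93], [-2.52, 2.52]. Speed limits (rad/s): [1.89, 1.89, 2.39, 2.39, 3.01, 3.01, 3.01].

### API

Orientations are given as [roll, pitch, yaw] about the fixed x, y, z axes, in that order (R = Rz(yaw) Ry(pitch) Rx(roll)).
In Python, from workcell import telemetry, cams, job, bot gives the robot as it stands.
- The arm moves only by the tool arm_command, never from a script. Its argument "deltas" is a list of rows, each a list of 7 numbers: the opening, from -1 (shut) to 1 (fully open), so that 0 is half open, then the shift along the tool's x, y, z normalised to -1 to 1, where 1 is 150 mm, then the turn, a rotation vector about the tool's x, y, z normalised to -1 to 1, where 1 is 45 degrees. In form: [[hand, tx, ty, tz, rx, ry, rz], ...]. A call has 1 to 8 rows; each row is the pose to reach, as a shift and turn from the pose commanded when the call began, along the tool's axes at that moment; what a row does not reach only later rows make up. A row lasts 1/8 s, in which the tool goes at most 62.5 mm and 10.7 degrees, less where a joint would pass 70% of its speed; a pose out of reach is approached as far as the arm can. A call with a number of a shift or a turn outside -1 to 1 is refused whole. A call with a gripper value outside its range is refused whole. The fingers move at their own pace and stop on an object; "newtons" is the grip in N (left out, the last holds). Time passes only in rows, so rows that repeat a pose let the fingers close. It gives the time, the measured TCP pose, the force and the opening at its end, in the units of the state.
- telemetry.observe(): the state, without advancing time (a new reading comes with each control period).
- cams.grab_frame(name): name is "scene" or "top" or "wrist"; returns the picture (384x512x3 uint8, blue, green, red); there is no depth.
- cams.get_calibration(name): a dict with "fx", "fy", "cx", "cy" (pixels), "R" (3x3) and "t" (3): a world point X has camera coordinates R X + t. Camera axes: x right, y down, z forward; pixel columns grow to the right and rows downward; lengths in m; the calibration is good to about 2 mm. A picture is of the moment at which its call begins: read the wrist's pose just before it. get_calibration takes no time and is no camera call; for the wrist camera it gives the pose at the moment of the call.
- job.job_done(): hands the job in, once; it reports no verdict.
The state is a dict: "clock": time; "qpos": joint angles; "qd": joint speeds; "joint_efforts": joint torques, N m; "position": TCP position; "tool_rot": TCP orientation; "force": force on the tool from outside, world axes, zero at the start; "moment": the same for the moment, N m; "grip_width": finger opening in m.
Only numpy, scipy, OpenCV 4.12 (cv2) and the standard library are available. Lean on these libraries where they do the work, as an engineer would, in place of code of your own. Each camera call takes 0.05 s, during which the arm holds its last target.

## Working session

There is one attempt and no reset: what is moved stays moved. The work goes in short steps, Python scripts to look and compute and a tool call to move; the robot and the scene stay as the last step left them, time stands still between calls to the robot, and variables do not carry over. Pictures are saved under pics/ and viewed, and the job is handed in when it is done.

Besides the shell and the picture viewer there is one more tool, called after "Request:" as name(argument=value, ...) on one line, values as JSON. arm_command: Moves the arm, as the interface text tells. Its arguments: {"type":"object","properties":{"deltas":{"type":"array","items":{"type":"array","items":{"type":"number"}}},"newtons":{"type":"number"}},"required":["deltas"]}

```bash
ls; mkdir -p pics; python3 - <<'E'
from workcell import telemetry, cams, job, bot
import cv2
print(telemetry.observe()); print(bot.tips_ahead)
for n in ["scene","top","wrist"]:
    c=cams.get_calibration(n); print(n,c)
    cv2.imwrite(f"pics/{n}0.png",cams.grab_frame(n))
E
```

```text
pics
{'clock': 0.0, 'qpos': array([ 1.06681343,  0.52200886, -0.03633657,  1.59997803,  0.02120067,
        1.02110325, -0.11281534]), 'qd': array([-7.09901195e-04, -2.15130047e-03, -3.20897888e-04, -1.17720759e-03,
       -2.65347102e-05,  7.82910062e-04,  1.36477122e-03]), 'joint_efforts': array([-5.57930198e-04, -9.27104115e+01,  1.97979636e+00, -3.69932163e+01,
        1.78742077e-02,  8.14939354e-03, -8.08530262e-05]), 'position': array([ 0.2625226 , -0.56682409,  0.22283958]), 'tool_rot': array([-3.14048270e+00,  7.49929528e-05,  4.33765379e-01]), 'force': array([ 0.74668906, -0.48279788,  0.48369137]), 'moment': array([-0.03363563,  0.02201589, -0.03453256]), 'grip_width': 0.0853425746191377}
0.017
scene {'fx': 390.292646011208, 'fy': 390.292646011208, 'cx': 252.76448863163478, 'cy': 190.04231739027665, 'R': array([[-0.61245378, -0.79037778, -0.01425936],
       [-0.46539449,  0.37509185, -0.8016945 ],
       [ 0.63899009, -0.4843646 , -0.59756389]]), 't': array([0.50514242, 0.30667924, 0.57030397])}
top {'fx': 486.93048069612126, 'fy': 486.93048069612126, 'cx': 253.80397656336865, 'cy': 189.84535349251973, 'R': array([[ 0.01915464, -0.99974688,  0.01180176],
       [-0.99120567, -0.0205342 , -0.13072742],
       [ 0.13093667, -0.00919394, -0.9913481 ]]), 't': array([0.10494005, 0.63287486, 0.87006377])}
wrist {'fx': 346.1061009535189, 'fy': 346.1061009535189, 'cx': 256.0172085249198, 'cy': 193.8907098509328, 'R': array([[ 4.20128708e-01, -9.07464243e-01, -7.18455803e-04],
       [-8.58991417e-01, -3.97942291e-01,  3.22142326e-01],
       [-2.92618546e-01, -1.34724092e-01, -9.46690977e-01]]), 't': array([-0.62428502, -0.04231183,  0.38042299])}
```

View pics/scene0.png

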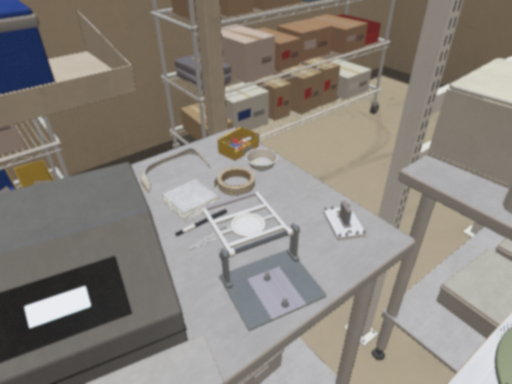

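View pics/top0.png

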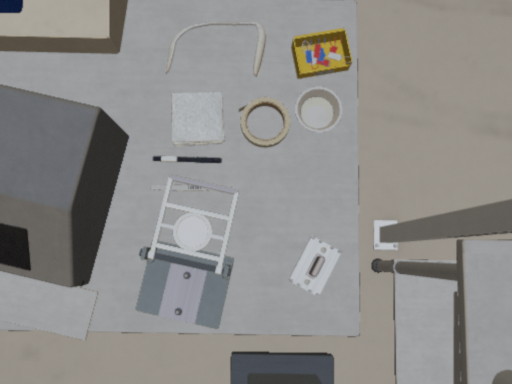

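View pics/wrist0.png

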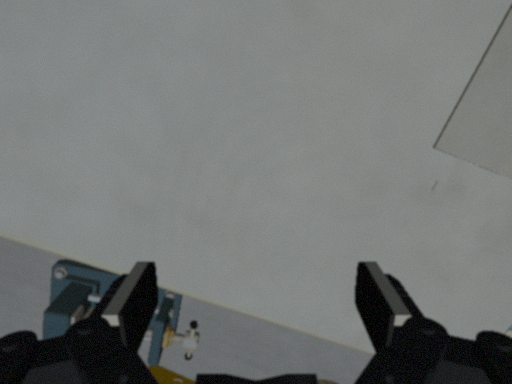

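The top view shows the stand (peg bases near (187,275) and (178,312)) and the parked magnifier above it in the picture. The rest lies flat near (316,266), turned, with its rib up. The scene view agrees. I'll zoom in to measure.

```bash
python3 - <<'E'
import cv2
t=cv2.imread('pics/top0.png')
cv2.imwrite('pics/z1.png',cv2.resize(t[170:340,125:255],None,fx=4.5,fy=3.5*9/7/1.285*1.0,interpolation=cv2.INTER_CUBIC))
cv2.imwrite('pics/z1.png',cv2.resize(t[170:335,130:250],None,fx=3.6,fy=3.6,interpolation=cv2.INTER_CUBIC))
cv2.imwrite('pics/z2.png',cv2.resize(t[230:305,280:350],None,fx=8,fy=8,interpolation=cv2.INTER_CUBIC))
s=cv2.imread('pics/scene0.png')
cv2.imwrite('pics/z3.png',cv2.resize(s[180:330,190:380],None,fx=4,fy=4,interpolation=cv2.INTER_CUBIC))
E
```

```text
(no output)
```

View pics/z1.png

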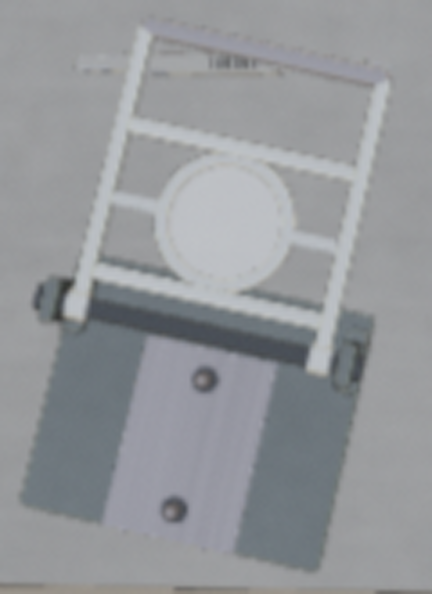

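View pics/z2.png

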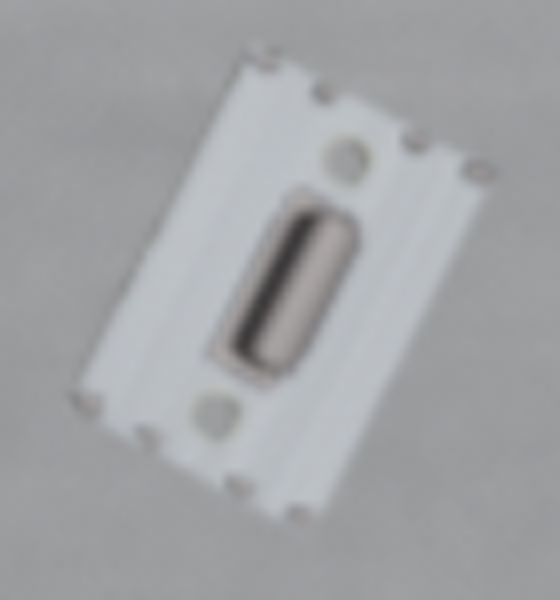

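View pics/z3.png

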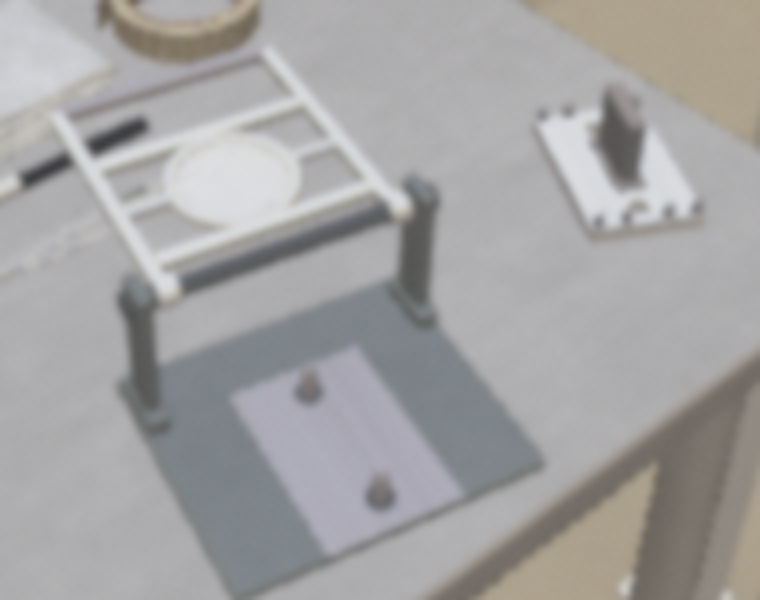

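```bash
cat > h.py <<'E'
import numpy as np, json
from workcell import cams
def ray(n,u,v,z):
    c=cams.get_calibration(n); R,t=c['R'],c['t']
    d=R.T@np.array([(u-c['cx'])/c['fx'],(v-c['cy'])/c['fy'],1]); o=-R.T@t
    return o+d*(z-o[2])/d[2]
def proj(n,X):
    c=cams.get_calibration(n); p=c['R']@np.array(X)+c['t']
    return p[0]/p[2]*c['fx']+c['cx'],p[1]/p[2]*c['fy']+c['cy']
E
python3 - <<'E'
from h import *
np.set_printoptions(precision=4,suppress=True)
c=cams.get_calibration('top');print('cam',-c['R'].T@c['t'])
z1=lambda p:((p[0]+.5)/3.6-.5+130,(p[1]+.5)/3.6-.5+170)
z2=lambda p:((p[0]+.5)/8-.5+280,(p[1]+.5)/8-.5+230)
z3=lambda p:((p[0]+.5)/4-.5+190,(p[1]+.5)/4-.5+180)
def T(name,n,f,p,z):
    X=ray(n,*f(p),z);print(name,X);return X
a=T('pegF','top',z1,(205,378),.026);b=T('pegN','top',z1,(175,510),.026);d=a-b;print('len',np.linalg.norm(d),'mid',(a+b)/2,'yaw',np.arctan2(d[1],d[0]))
a=T('pegF s top','scene',z3,(309,372),.031);b=T('pegN s','scene',z3,(380,478),.031);d=a-b;print('len',np.linalg.norm(d),'mid',(a+b)/2,'yaw',np.arctan2(d[1],d[0]))
a=T('plate nl','top',z1,(20,503),.012);b=T('plate nr','top',z1,(318,572),.012);d=a-b;print('len',np.linalg.norm(d),'mid',(a+b)/2,'yaw',np.arctan2(d[1],d[0])-np.pi/2)
a=T('bar l','top',z1,(147,28),.085);b=T('bar r','top',z1,(388,78),.085);d=a-b;print('len',np.linalg.norm(d),'mid',(a+b)/2,'yaw',np.arctan2(d[1],d[0])-np.pi/2)
a=T('hinge l','top',z1,(77,308),.085);b=T('hinge r','top',z1,(320,360),.085);d=a-b;print('len',np.linalg.norm(d),'mid',(a+b)/2,'yaw',np.arctan2(d[1],d[0])-np.pi/2)
a=T('holeF','top',z2,(348,162),.008);b=T('holeN','top',z2,(217,415),.008);d=a-b;print('len',np.linalg.norm(d),'mid',(a+b)/2,'yaw',np.arctan2(d[1],d[0]))
cs=[T('c','top',z2,p,.01) for p in [(248,48),(492,165),(322,522),(78,398)]];print('cen',np.mean(cs,0),[np.linalg.norm(cs[i]-cs[i-1]) for i in range(4)])
a=T('ribF','top',z2,(334,210),.055);b=T('ribN','top',z2,(268,372),.055);print((a+b)/2,np.linalg.norm(a-b))
E
```

```text
cam [0.5114 0.1259 0.944 ]
pegF [0.4713 0.2391 0.026 ]
pegN [0.4046 0.2519 0.026 ]
len 0.0679207177743779 mid [0.438  0.2455 0.026 ] yaw -0.18988765284184045
pegF s top [0.4677 0.2426 0.031 ]
pegN s [0.4016 0.2567 0.031 ]
len 0.0676029061099221 mid [0.4347 0.2496 0.031 ] yaw -0.2103106923660924
plate nl [0.4051 0.3341 0.012 ]
plate nr [0.3731 0.1789 0.012 ]
len 0.1585141691631955 mid [0.3891 0.2565 0.012 ] yaw -0.20360493986127692
bar l [0.6441 0.2668 0.085 ]
bar r [0.6216 0.147  0.085 ]
len 0.12190486500884001 mid [0.6329 0.2069 0.085 ] yaw -0.18547659745121692
hinge l [0.5062 0.295  0.085 ]
hinge r [0.4835 0.1766 0.085 ]
len 0.1204910794406315 mid [0.4948 0.2358 0.085 ] yaw -0.1891657743030828
holeF [ 0.5222 -0.0173  0.008 ]
holeN [0.4621 0.0137 0.008 ]
len 0.06762159173830778 mid [ 0.4921 -0.0018  0.008 ] yaw -0.47689254486965854
c [0.5488 0.0069 0.01  ]
c [ 0.5221 -0.0514  0.01  ]
c [ 0.4378 -0.0109  0.01  ]
c [0.4655 0.0468 0.01  ]
cen [ 0.4936 -0.0021  0.01  ] [np.float64(0.09228984000012672), np.float64(0.0641705683736482), np.float64(0.0934730216351249), np.float64(0.06408797181602022)]
ribF [ 0.5108 -0.007   0.055 ]
ribN [0.4743 0.0079 0.055 ]
[0.4925 0.0005 0.055 ] 0.03936634075680353
```

```bash
python3 - <<'E'
from h import *
from workcell import bot
print([d for d in dir(bot) if d[0]!='_'])
def hor(n,u,v):
    c=cams.get_calibration(n);R,t=c['R'],c['t']
    return (-R.T@t), R.T@np.array([(u-c['cx'])/c['fx'],(v-c['cy'])/c['fy'],1])
def X(t,s):
    o1,d1=hor('top',*t);o2,d2=hor('scene',*s)
    k=np.linalg.solve(np.c_[d1[:2],-d2[:2]],(o2-o1)[:2]);return o1[:2]+k[0]*d1[:2], o1[2]+k[0]*d1[2], o2[2]+k[1]*d2[2]
print('pole',X((460,217),(425,80)),X((460,217),(400,180)))
print('floor base',ray('top',386,235,-.8),ray('top',386,235,-.6))
print('tray edge', [ray('top',460,240,z) for z in (-.3,0,.2)])
print('scene tray',[ray('scene',402,178,z) for z in (0,.2)])
o,_=hor('scene',0,0);print('scene cam',o)
for z in (0,.1,.3,.5): print(z,proj('top',(0.25,-.4,z)),proj('scene',(0.26,-.55,z)))
E
```

```text
['IKError', 'tips_ahead']
pole (array([ 0.62085658, -0.44088461]), np.float64(-0.35455719073626224), np.float64(0.19091838373216669)) (array([ 0.62222117, -0.44794924]), np.float64(-0.3707430845097378), np.float64(-0.14739773071929463))
floor base [ 0.58847495 -0.36668038 -0.8       ] [ 0.57963346 -0.31019187 -0.6       ]
tray edge [array([ 0.55735385, -0.41492551, -0.3       ]), array([ 0.54626618, -0.28450265,  0.        ]), array([ 0.5388744 , -0.19755408,  0.2       ])]
scene tray [array([ 0.51814374, -0.25919999,  0.        ]), array([0.37317363, 0.01684376, 0.2       ])]
scene cam [0.08768463 0.56045551 0.59385912]
0 (np.float64(527.5600158406701), np.float64(401.10697782629467)) (np.float64(556.5683078740342), np.float64(182.01579319830103))
0.1 (np.float64(561.8868085014966), np.float64(419.1636226189881)) (np.float64(575.2280013335092), np.float64(148.32936527566244))
0.3 (np.float64(664.0633784805132), np.float64(472.91073638159554)) (np.float64(620.6707936674031), np.float64(66.29128936172864))
0.5 (np.float64(864.8691490031093), np.float64(578.538969886424)) (np.float64(681.5412327995928), np.float64(-43.59838620551105))
```

```bash
python3 - <<'E'
import cv2
s=cv2.imread('pics/scene0.png')
cv2.imwrite('pics/z4.png',cv2.resize(s[:,300:],None,fx=2.0,fy=1.5,interpolation=cv2.INTER_CUBIC))
E
```

```text
(no output)
```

View pics/z4.png

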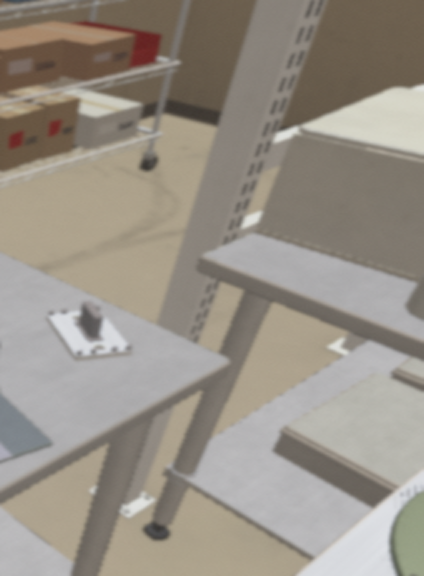

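```bash
python3 - <<'E'
from h import *
B=ray('scene',434,157,-.03);print('box bottom',B)
for z in (.05,.1,.15,.2): print(z,proj('scene',(B[0],B[1],z)))
print('left box far right', ray('scene',512,185,-.03), 'tray near corner', ray('scene',512,220,-.03))
print(proj('scene',(0,0,0)),proj('top',(0,0,0)), proj('top',(.2,0,0)))
for p in [(60,262),(435,148),(190,330)]: print(ray('wrist',*p,0),ray('wrist',*p,-.03))
# dark printer left
print('printer corner',ray('scene',130,165,.2),ray('top',127,140,.2),ray('top',127,140,.3))
E
```

```text
box bottom [ 0.54599106 -0.46684246 -0.03      ]
0.05 (np.float64(441.3682377931044), np.float64(133.14264057714865))
0.1 (np.float64(446.3029358309918), np.float64(117.164754406958))
0.15 (np.float64(451.51696221449333), np.float64(100.28244075689666))
0.2 (np.float64(457.03472479771136), np.float64(82.41667028990827))
left box far right [ 0.33674195 -0.49993111 -0.03      ] tray near corner [ 0.27101645 -0.35451788 -0.03      ]
(np.float64(598.4632402815321), np.float64(399.9210116075836)) (np.float64(312.5335917196771), np.float64(544.0332578340161)) (np.float64(312.8989170370042), np.float64(425.9805288747322))
[ 0.04144277 -0.40492514  0.        ] [ 0.01767578 -0.39470555 -0.03      ]
[ 0.35183222 -0.74015403  0.        ] [ 0.3530026  -0.75686747 -0.03      ]
[ 0.0136879  -0.58597257  0.        ] [-0.01230897 -0.59029873 -0.03      ]
printer corner [0.71413025 0.37152281 0.2       ] [0.68384981 0.31798152 0.2       ] [0.6606688  0.29216634 0.3       ]
```

Request:
arm_command(deltas=[[1,0,0,-0.4,0,0,0],[1,0,0,-0.8,0,0,0],[1,0.3,-0.3,-0.8,0,0,0.1],[1,0.6,-0.6,-0.8,0,0,0.3],[1,0.8,-0.8,-0.8,0,0,0.5],[1,1,-1,-0.8,0,0,0.5],[1,1,-1,-0.8,0,0,0.5]])

```text
clock: 1.02
position: [0.337, -0.3654, 0.3437]
tool_rot: [-3.141, -0.001, 0.045]
force: [-0.7, -0.7, 0.2]
grip_width: 0.0856
```

Request:
arm_command(deltas=[[1,0.2,-0.35,0,0,0,0.1],[1,0.4,-0.7,0,0,0,0.2],[1,0.5,-1,0,0,0,0.4],[1,0.6,-1,0,0,0,0.6],[1,0.6,-1,0,0,0,0.6]])

```text
clock: 1.65
position: [0.4199, -0.2145, 0.3432]
tool_rot: [3.142, 0.0, -0.429]
force: [-0.4, -0.3, -0.3]
grip_width: 0.0855
```

Request:
arm_command(deltas=[[1,0,-0.35,0.1,0,0,0],[1,-0.1,-0.7,0.3,0,0,0.04],[1,-0.15,-1,0.5,0,0,0.04],[1,-0.15,-1,0.6,0,0,0.04],[1,-0.15,-1,0.6,0,0,0.04]])

```text
clock: 2.28
position: [0.4608, -0.07, 0.2527]
tool_rot: [3.141, 0.002, -0.46]
force: [0.1, -0.2, 0.7]
grip_width: 0.0854
```

```bash
python3 - <<'E'
from h import *
from workcell import telemetry
import cv2
s=telemetry.observe();print(s['position'],s['tool_rot'])
c=cams.get_calibration('wrist');print(-c['R'].T@c['t'],c['R'][2],proj('wrist',(.4925,-.0015,.01)))
cv2.imwrite('pics/w1.png',cams.grab_frame('wrist'))
E
```

```text
[ 0.46084102 -0.06998908  0.25267628] [ 3.14051195e+00  1.72048259e-03 -4.60495919e-01]
[ 0.53481957 -0.10676343  0.40296715] [-0.2903243   0.14258938 -0.94624525] (np.float64(190.08708263928486), np.float64(153.20452951360727))
```

View pics/w1.png

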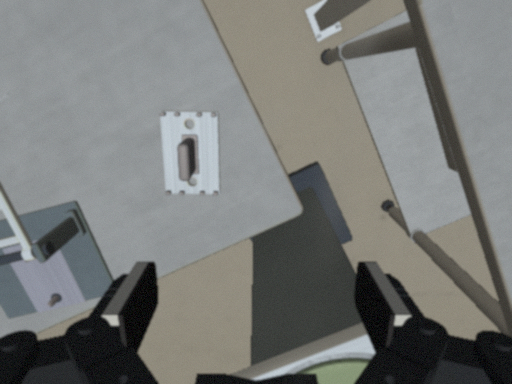

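The wrist view shows the rest at (190,152), upright in the picture, so the tool's yaw is nearly the rest's. I'll zoom in to refine.

```bash
python3 - <<'E'
import cv2,numpy as np
from h import *
t=cv2.imread('pics/w1.png')
cv2.imwrite('pics/z5.png',cv2.resize(t[100:205,145:235],None,fx=5.7,fy=5.7,interpolation=cv2.INTER_CUBIC))
g=cv2.cvtColor(t,cv2.COLOR_BGR2GRAY)[100:205,145:235]
_,m=cv2.threshold(g,185,255,cv2.THRESH_BINARY)
cs,_=cv2.findContours(m,cv2.RETR_EXTERNAL,cv2.CHAIN_APPROX_NONE)
k=max(cs,key=cv2.contourArea);r=cv2.minAreaRect(k);b=cv2.boxPoints(r)+[145,100];print(r)
P=np.array([ray('wrist',*p,.012) for p in b]);print(P,P.mean(0))
for i in range(4):
    d=P[i]-P[i-1];print(np.linalg.norm(d),np.arctan2(d[1],d[0]))
E
```

```text
((44.0, 52.0), (80.0, 56.0), 90.0)
[[ 0.54803281  0.00349763  0.012     ]
 [ 0.52040818 -0.05197336  0.012     ]
 [ 0.43834306 -0.00732587  0.012     ]
 [ 0.46814919  0.05249291  0.012     ]] [ 0.49373331 -0.00082717  0.012     ]
0.09371195855764193 -0.5501657732542407
0.061968951722628854 -2.032843704930116
0.09342420179720763 2.643329392830999
0.06683331779448946 1.1085308364112758
```

View pics/z5.png

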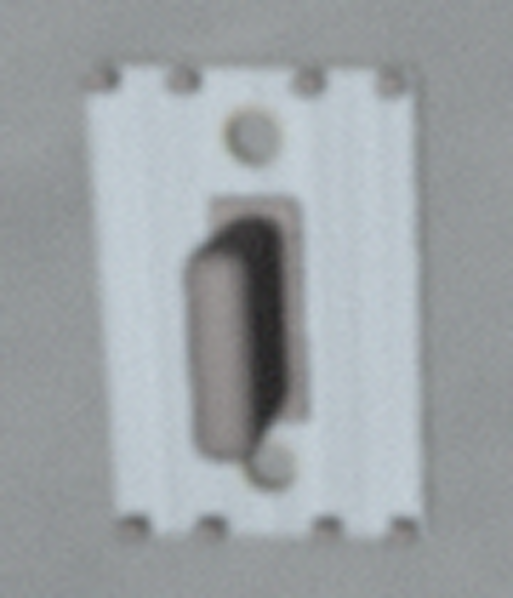

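```bash
python3 - <<'E'
from h import *
f=lambda p:((p[0]+.5)/5.7-.5+145,(p[1]+.5)/5.7-.5+100)
A=np.array([ray('wrist',*f(p),.014) for p in [(102,78),(184,80),(310,78),(390,80)]])
B=np.array([ray('wrist',*f(p),.014) for p in [(132,526),(210,528),(326,526),(404,528)]])
d=A-B;print(np.arctan2(d[:,1],d[:,0]),np.linalg.norm(d,axis=1),(A.mean(0)+B.mean(0))/2)
for Q in(A,B):
    e=Q[0]-Q[3];print(np.arctan2(e[1],e[0])-np.pi/2)
h=[ray('wrist',*f(p),.009) for p in [(253,135),(272,466)]];d=h[0]-h[1];print(h,np.linalg.norm(d),np.arctan2(d[1],d[0]),(h[0]+h[1])/2)
r=[ray('wrist',*f(p),.055) for p in [(190,255),(240,250),(250,455),(200,455)]];print(np.mean(r,0))
E
```

```text
[-0.4806107  -0.47636219 -0.47857046 -0.47007876] [0.09135405 0.09141184 0.09135945 0.09141411] [ 0.49284031 -0.00177322  0.014     ]
-0.468852968286088
-0.47002353654185036
[array([ 0.52345863, -0.01734754,  0.009     ]), array([0.4624686 , 0.01334681, 0.009     ])] 0.06827830185107762 -0.46625897529514726 [ 0.49296362 -0.00200036  0.009     ]
[ 0.49325569 -0.00268521  0.055     ]
```

Request:
arm_command(deltas=[[1,0,-0.25,0.1,0,0,0.015],[1,-0.01,-0.5,0.3,0,0,0.015],[1,-0.01,-0.5,0.7,0,0,0.015],[1,-0.01,-0.5,0.95,0,0,0.015],[1,-0.01,-0.5,0.95,0,0,0.015],[1,-0.01,-0.5,0.95,0,0,0.015]])

```text
clock: 3.08
position: [0.4947, -0.0016, 0.1127]
tool_rot: [-3.141, -0.002, -0.474]
force: [-0.5, 0.5, 0.9]
grip_width: 0.0854
```

Request:
arm_command(deltas=[[0.6,-0.01,0,0.25,0,0,0],[0.3,-0.01,0,0.5,0,0,0],[0.3,-0.01,0,0.5,0,0,0],[0.3,-0.01,0,0.5,0,0,0]])

```text
clock: 3.58
position: [0.4936, -0.0004, 0.0379]
tool_rot: [-3.141, -0.002, -0.474]
force: [-0.2, 1.5, 0.3]
grip_width: 0.0554
```

```bash
python3 - <<'E'
from h import *
from workcell import telemetry
import cv2
s=telemetry.observe();print(s['position'],s['tool_rot'],s['grip_width'])
t=cams.grab_frame('top');cv2.imwrite('pics/t1.png',cv2.resize(t[210:330,260:380],None,fx=4.8,fy=4.8,interpolation=cv2.INTER_CUBIC))
t=cams.grab_frame('wrist');cv2.imwrite('pics/w2.png',t)
E
```

```text
[ 4.93574772e-01 -3.50273449e-04  3.79451272e-02] [-3.14051536e+00 -2.17078264e-03 -4.73719386e-01] 0.05537840113754114
```

View pics/w2.png

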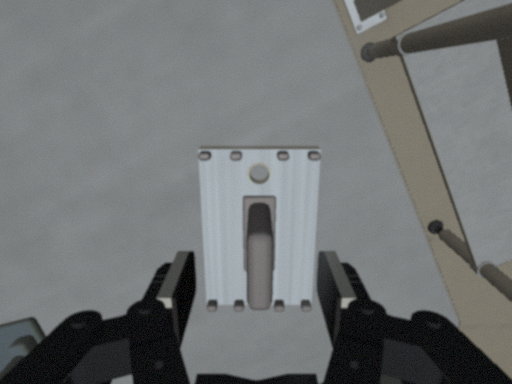

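The rib (column 259) is centred between the two fingers, so I can close.

Request:
arm_command(deltas=[[-0.5,0,0,0,0,0,0],[-1,0,0,0,0,0,0],[-1,0,0,0,0,0,0],[-1,0,0,0,0,0,0],[-1,0,0,0,0,0,0],[-1,0,0,0,0,0,0]], newtons=60)

```text
clock: 4.42
position: [0.4924, -0.0004, 0.0361]
tool_rot: [3.141, -0.0, -0.474]
force: [-1.5, -1.8, 7.0]
grip_width: 0.0098
```

```bash
python3 - <<'E'
from h import *
from workcell import telemetry
import cv2
s=telemetry.observe();print(s['position'],s['tool_rot'],s['grip_width'])
t=cams.grab_frame('wrist');cv2.imwrite('pics/w3.png',cv2.resize(t[130:330,180:340],None,fx=3,fy=3,interpolation=cv2.INTER_CUBIC))
E
```

```text
[ 4.92354156e-01 -4.45122941e-04  3.60685770e-02] [ 3.14133944e+00 -1.45675789e-04 -4.73599761e-01] 0.009798189041276974
```

View pics/w3.png

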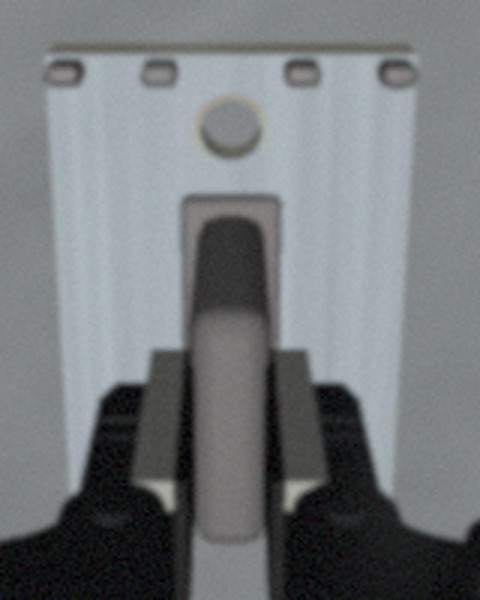

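```bash
python3 - <<'E'
from h import *
from workcell import telemetry
s=telemetry.observe()
f=lambda p:((p[0]+.5)/3-.5+180,(p[1]+.5)/3-.5+130)
th=s['tool_rot'][2]; ex=np.array([np.cos(th),np.sin(th)]);ey=np.array([np.sin(th),-np.cos(th)])
def loc(p,z):
    X=ray('wrist',*f(p),z)[:2]-s['position'][:2];return X@ex,X@ey
print('hole top',loc((231,127),.010),loc((231,130),.008))
for p in [(64,74),(160,74),(303,74),(397,74)]: print(loc(p,.014),loc(p,.01))
print('edges',loc((45,55),.018),loc((416,55),.018),loc((45,50),.01))
print('rib',loc((197,540),.055),loc((268,540),.055),loc((197,312),.055),loc((268,312),.055))
E
```

```text
hole top (np.float64(0.034617842800596335), np.float64(0.0006428460632649216)) (np.float64(0.033524651864021295), np.float64(0.0006479064755448237))
(np.float64(0.0449672109173526), np.float64(-0.027576727880565217)) (np.float64(0.044099474638073316), np.float64(-0.028221073508794502))
(np.float64(0.04496113919472123), np.float64(-0.011362793163571411)) (np.float64(0.04409326213525658), np.float64(-0.01163119923132922))
(np.float64(0.04495209366918142), np.float64(0.012792388074224772)) (np.float64(0.04408400687833715), np.float64(0.013084048910407977))
(np.float64(0.04494614688439718), np.float64(0.028672688628459994)) (np.float64(0.044077922210201584), np.float64(0.02933255331612766))
edges (np.float64(0.04900399204795286), np.float64(-0.02988537900225057)) (np.float64(0.048981847316175005), np.float64(0.03096571780295384)) (np.float64(0.048285639916652606), np.float64(-0.03126462801177949))
rib (np.float64(-0.017644323793788504), np.float64(-0.00457530303612689)) (np.float64(-0.01765160830091602), np.float64(0.006140244583868652)) (np.float64(0.020172851706575606), np.float64(-0.004190260717847266)) (np.float64(0.020167728846631542), np.float64(0.005693472133787506))
```

Request:
arm_command(deltas=[[-1,0,0,-0.2,0,0,0],[-1,0,0,-0.5,0,0,0],[-1,0,0,-0.8,0,0,-0.1],[-1,-0.2,-0.2,-0.8,0,0,-0.2],[-1,-0.4,-0.4,-0.8,0,0,-0.357],[-1,-0.55,-0.55,-0.8,0,0,-0.357],[-1,-0.55,-0.55,-0.8,0,0,-0.357],[-1,-0.55,-0.55,-0.8,0,0,-0.357]])

```text
clock: 5.48
position: [0.4565, 0.1104, 0.1558]
tool_rot: [3.141, 0.0, -0.193]
force: [0.0, -0.9, -2.4]
grip_width: 0.01
```

```bash
python3 - <<'E'
from h import *
from workcell import telemetry
import cv2
s=telemetry.observe();print(s['position'],s['tool_rot'],s['grip_width'])
np.savez('c4.npz',**cams.get_calibration('wrist'))
t=cams.grab_frame('wrist');cv2.imwrite('pics/w4.png',t)
E
```

```text
[0.45650879 0.11037266 0.155751  ] [ 3.14115490e+00  3.24883490e-04 -1.93232067e-01] 0.009976720838381154
```

View pics/w4.png

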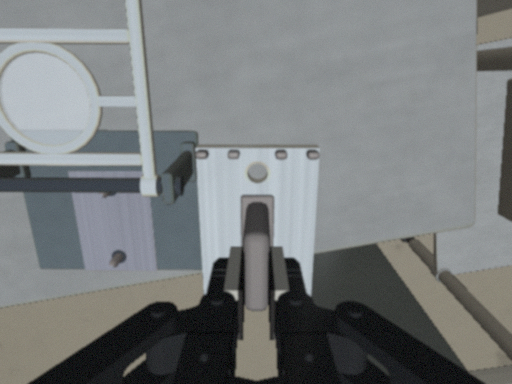

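```bash
python3 - <<'E'
import cv2
t=cv2.imread('pics/w4.png')
cv2.imwrite('pics/z6.png',cv2.resize(t[170:280,20:210],None,fx=4,fy=4,interpolation=cv2.INTER_CUBIC))
E
```

```text
(no output)
```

View pics/z6.png

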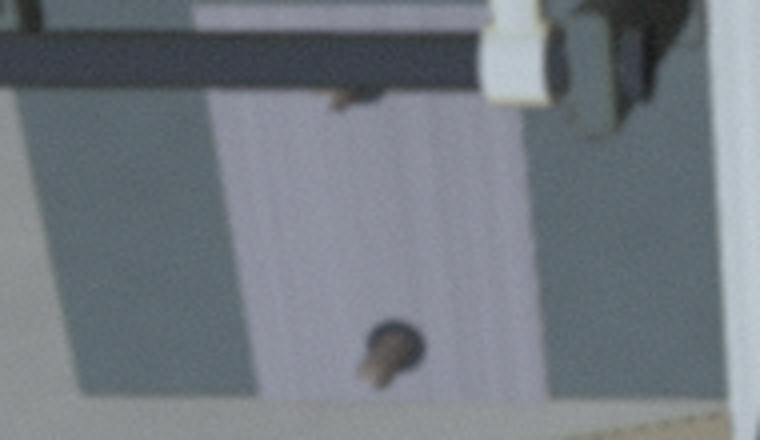

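```bash
python3 - <<'E'
from h import *
c=np.load('c4.npz')
def r(p,z):
    u,v=(p[0]+.5)/4-.5+20,(p[1]+.5)/4-.5+170
    R,t=c['R'],c['t'];d=R.T@np.array([(u-c['cx'])/c['fx'],(v-c['cy'])/c['fy'],1]);o=-R.T@t
    return o+d*(z-o[2])/d[2]
print('N base',r((396,347),.012),'N tip',r((374,376),.031),'F tip',r((340,99),.031))
a=r((80,395),.012);b=r((725,398),.012);d=a-b;print(a,b,np.linalg.norm(d),np.arctan2(d[1],d[0])-np.pi/2)
d=r((258,398),.012)-r((214,110),.012);print(np.arctan2(-d[1],-d[0]))
d=r((547,398),.012)-r((523,110),.012);print(np.arctan2(-d[1],-d[0]))
m=(r((258,398),.012)+r((547,398),.012))/2;print('strip mid',m)
E
```

```text
N base [0.4024131  0.25459404 0.012     ] N tip [0.40504708 0.2514536  0.031     ] F tip [0.46946397 0.23717318 0.031     ]
[0.40463011 0.33377791 0.012     ] [0.37375322 0.18080168 0.012     ] 0.15606123483768722 -0.1991651936595804
-0.21944864264458122
-0.21308542328400532
strip mid [0.38880372 0.25746361 0.012     ]
```

Request:
arm_command(deltas=[[-1,-0.15,-0.3,0,0,0,0.009],[-1,-0.305,-0.6,0,0,0,0.009],[-1,-0.305,-0.863,0,0,0,0.009],[-1,-0.305,-0.863,0.2,0,0,0.009],[-1,-0.305,-0.863,0.4,0,0,0.009],[-1,-0.305,-0.863,0.5,0,0,0.009],[-1,-0.305,-0.863,0.5,0,0,0.009]])

```text
clock: 6.4
position: [0.4364, 0.2461, 0.0804]
tool_rot: [3.14, 0.001, -0.201]
force: [0.0, 0.2, -2.1]
grip_width: 0.0103
```

```bash
python3 - <<'E'
from h import *
from workcell import telemetry
import cv2
s=telemetry.observe();print(s['position'],s['tool_rot'],s['grip_width'],s['force'])
np.savez('c5.npz',**cams.get_calibration('wrist'))
t=cams.grab_frame('wrist');cv2.imwrite('pics/w5.png',t)
t=cams.grab_frame('scene');cv2.imwrite('pics/s5.png',cv2.resize(t[180:340,180:360],None,fx=4,fy=3.7,interpolation=cv2.INTER_CUBIC))
E
```

```text
[0.4363762  0.24605972 0.08039226] [ 3.14047601e+00  1.04875992e-03 -2.00849311e-01] 0.01030363509805217 [ 0.01123726  0.19742816 -2.12339627]
```

View pics/w5.png

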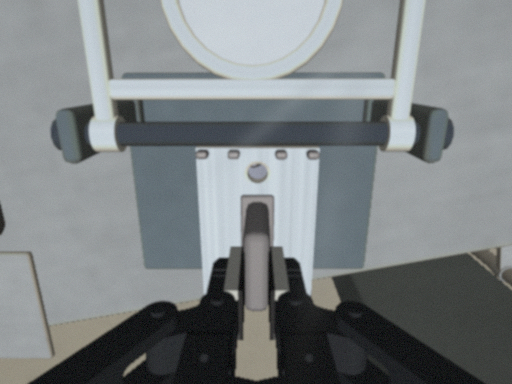

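View pics/s5.png

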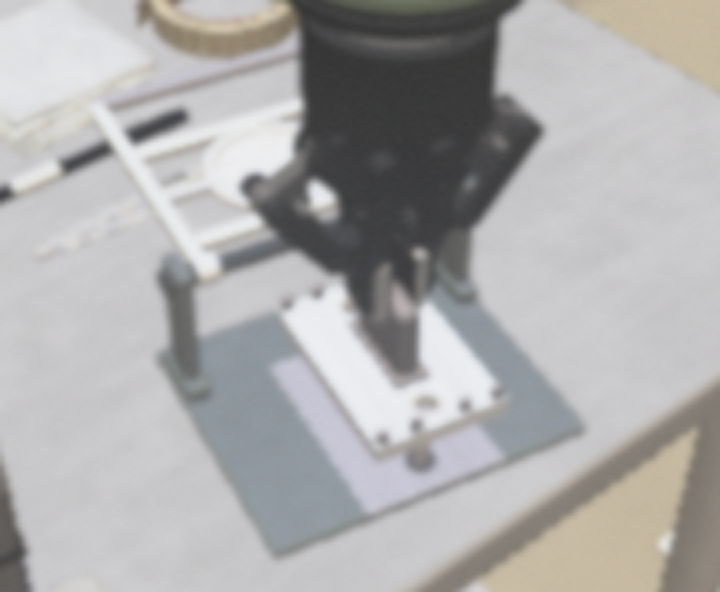

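```bash
python3 - <<'E'
import cv2
from h import *
t=cv2.imread('pics/w5.png')
cv2.imwrite('pics/z7.png',cv2.resize(t[140:200,220:300],None,fx=8,fy=8,interpolation=cv2.INTER_CUBIC))
cv2.imwrite('pics/z8.png',cv2.resize(t[100:170,40:460],None,fx=1.9,fy=3,interpolation=cv2.INTER_CUBIC))
a=ray('wrist',104,134,.085);b=ray('wrist',401,134,.085);m=(a+b)/2;d=a-b
print(a,b,m,np.linalg.norm(d),np.arctan2(d[1],d[0])-np.pi/2,'seat from hinge',m[:2]-.06*np.array([np.cos(.2),-np.sin(.2)]))
for z in(.03,.012):print(ray('wrist',258,172,z))
E
```

```text
[0.507785   0.29782796 0.085     ] [0.48265417 0.17445047 0.085     ] [0.49521959 0.23613922 0.085     ] 0.12591093505374037 -0.20094157777120736 seat from hinge [0.43641559 0.24805938]
[0.4637943  0.23980589 0.03      ]
[0.4590054  0.24067763 0.012     ]
```

View pics/z7.png

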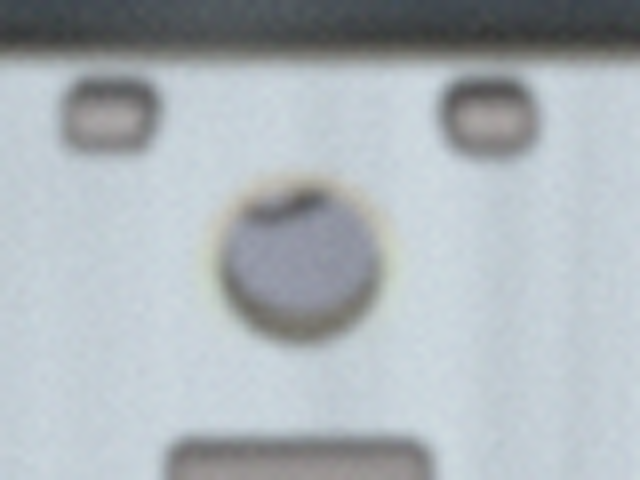

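View pics/z8.png

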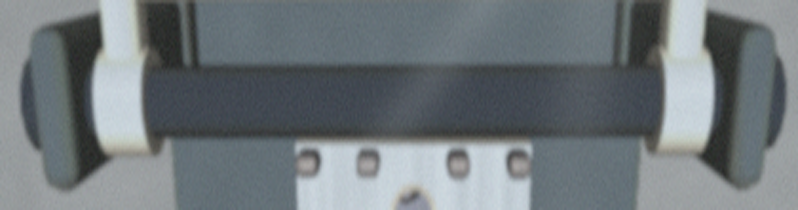

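Request:
arm_command(deltas=[[-1,-0.003,-0.013,0,0,0,0],[-1,-0.003,-0.013,0.04,0,0,0],[-1,-0.003,-0.013,0.08,0,0,0],[-1,-0.003,-0.013,0.12,0,0,0],[-1,-0.003,-0.013,0.12,0,0,0]])

```text
clock: 7.12
position: [0.4361, 0.2485, 0.0623]
tool_rot: [3.141, 0.001, -0.2]
force: [0.8, 0.5, -1.9]
grip_width: 0.0096
```

Request:
arm_command(deltas=[[-1,0,0,0.03,0,0,0],[-1,0,0,0.06,0,0,0],[-1,0,0,0.085,0,0,0],[-1,0,0,0.095,0,0,0],[-1,0,0,0.1,0,0,0],[-1,0,0,0.1,0,0,0]])

```text
clock: 7.88
position: [0.4363, 0.2484, 0.0481]
tool_rot: [3.141, 0.0, -0.2]
force: [-3.1, -3.2, 5.6]
grip_width: 0.0103
```

```bash
python3 - <<'E'
from h import *
import cv2
t=cams.grab_frame('scene');cv2.imwrite('pics/s6.png',cv2.resize(t[180:340,180:360],None,fx=4,fy=3.7,interpolation=cv2.INTER_CUBIC))
E
```

```text
(no output)
```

View pics/s6.png

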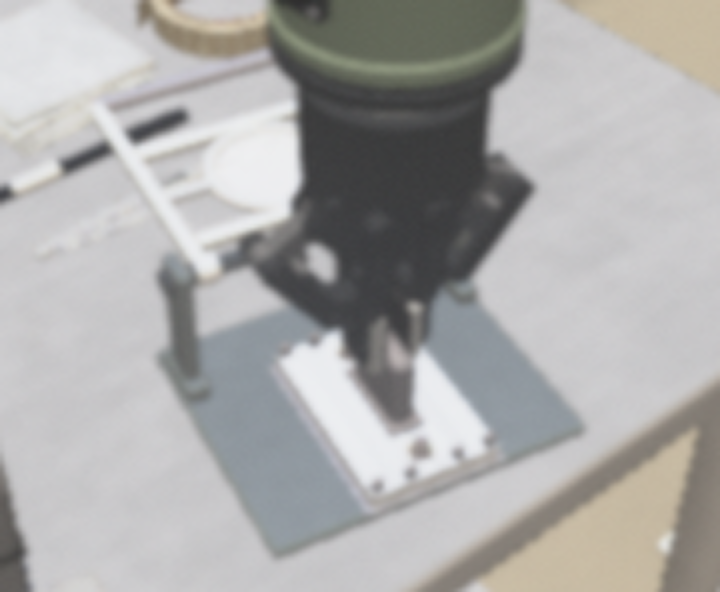

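The rest lies flat on the plate and the near peg shows through its hole, so I'll let go and rise.

Request:
arm_command(deltas=[[0,0,0,0.09,0,0,0],[0,0,0,0.09,0,0,0],[0,0,0,0.09,0,0,0],[0,0,0,-0.2,0,0,0],[0,0,0,-0.5,0,0,0],[0,0,0,-0.85,0,0,0],[0,0,0,-1,0,0,0],[0,0,0,-1,0,0,0]])

```text
clock: 8.93
position: [0.4371, 0.2491, 0.1998]
tool_rot: [-3.139, -0.003, -0.2]
force: [-0.4, -0.1, -0.6]
grip_width: 0.0427
```

```bash
python3 - <<'E'
from h import *
import cv2
t=cams.grab_frame('wrist');cv2.imwrite('pics/w7.png',t)
t=cams.grab_frame('scene');cv2.imwrite('pics/s7.png',cv2.resize(t[180:340,180:360],None,fx=4,fy=3.7,interpolation=cv2.INTER_CUBIC))
E
```

```text
(no output)
```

View pics/w7.png

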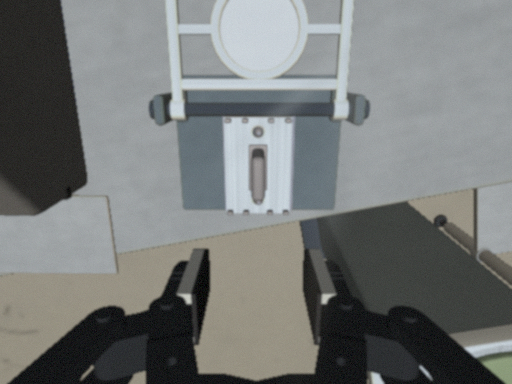

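View pics/s7.png

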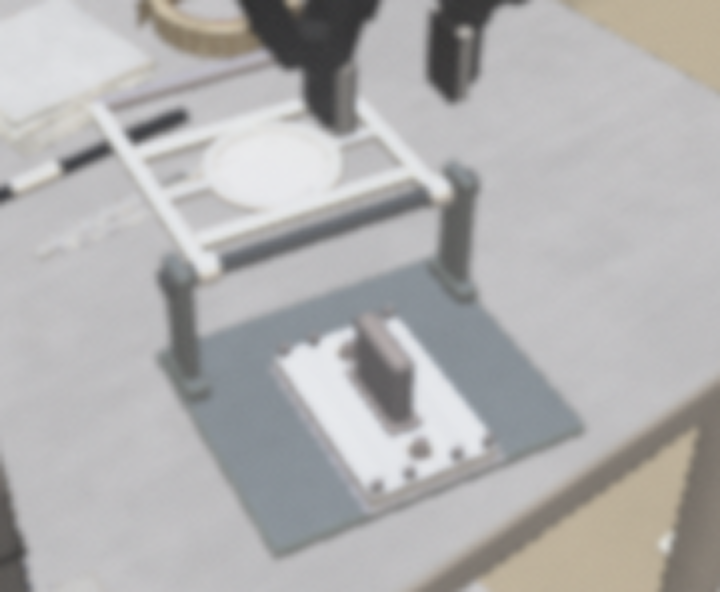

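```bash
python3 - <<'E'
from workcell import telemetry
s=telemetry.observe();print(s['qpos'].round(3),s['position'],s['tool_rot'])
E
```

```text
[-0.543  0.362 -0.119  1.942  0.056  0.841 -2.462] [0.43624648 0.24855659 0.19765737] [ 3.14154697e+00  3.54743650e-05 -2.00101683e-01]
```

Request:
arm_command(deltas=[[0,0.2,0,0,0,0,-0.2],[0,0.4,0,0,0,0,-0.4],[0,0.6,0,0,0,0,-0.6],[0,0.8,0,0,0,0,-0.8],[0,1,0,0,0,0,-1],[0,1,0,0,0,0,-1]])

```text
clock: 9.78
position: [0.5844, 0.2176, 0.1959]
tool_rot: [-3.141, 0.002, 0.585]
force: [-1.3, 0.8, -1.0]
grip_width: 0.0427
```

Request:
arm_command(deltas=[[0,0.1,0.1,0,0,0,-0.2],[0,0.2,0.2,0,0,0,-0.4],[0,0.23,0.23,0,0,0,-0.6],[0,0.23,0.23,0,0,0,-0.8],[0,0.23,0.23,0.1,0,0,-1],[0,0.23,0.23,0.2,0,0,-1],[0,0.23,0.23,0.2,0,0,-1]])

```text
clock: 10.65
position: [0.6302, 0.209, 0.1661]
tool_rot: [-3.139, 0.001, 1.367]
force: [0.2, -0.4, 1.3]
grip_width: 0.0426
```

```bash
python3 - <<'E'
from h import *
from workcell import telemetry
import cv2
s=telemetry.observe();print(s['qpos'].round(3),s['position'],s['tool_rot'])
t=cams.grab_frame('wrist');cv2.imwrite('pics/w8.png',t)
t=cams.grab_frame('scene');cv2.imwrite('pics/s8.png',t)
E
```

```text
[-0.139  0.674 -0.431  1.523  0.311  1.016 -0.856] [0.63015659 0.20902079 0.16614346] [-3.13907433e+00  1.44160000e-03  1.36692282e+00]
```

View pics/w8.png

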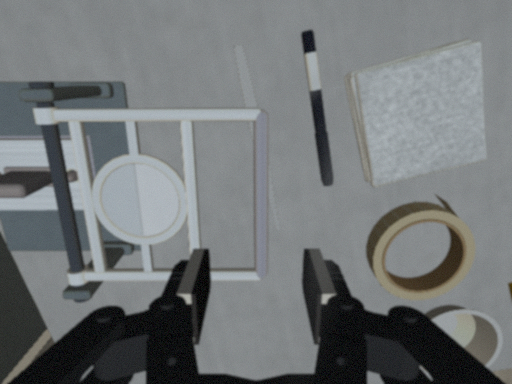

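View pics/s8.png

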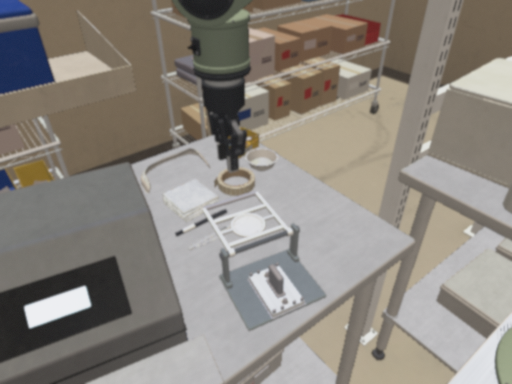

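```bash
python3 - <<'E'
from h import *
from workcell import telemetry
s=telemetry.observe();P=s['position'];th=s['tool_rot'][2]
a=ray('wrist',261,114,.085);b=ray('wrist',261,276,.085);d=a-b
print(a,b,(a+b)/2,np.linalg.norm(d),np.arctan2(d[1],d[0])-np.pi/2)
h1=ray('wrist',45,115,.085);h2=ray('wrist',75,274,.085);d=h1-h2;print(h1,h2,(h1+h2)/2,np.linalg.norm(d),np.arctan2(d[1],d[0])-np.pi/2)
D=(a+b)/2-(h1+h2)/2;print(np.linalg.norm(D),np.arctan2(D[1],D[0]))
E
```

```text
[0.64552558 0.26681267 0.085     ] [0.62134756 0.14631504 0.085     ] [0.63343657 0.20656386 0.085     ] 0.12289936344457865 -0.19802184652667454
[0.50558029 0.29490407 0.085     ] [0.48084509 0.17697286 0.085     ] [0.49321269 0.23593846 0.085     ] 0.12049730133464906 -0.2067456759283992
0.1432675945634159 -0.2064975856858218
```

Request:
arm_command(deltas=[[-0.25,-0.006,0.02,0,0,0,-0.005],[-0.25,-0.006,0.02,0.1,0,0,-0.005],[-0.25,-0.006,0.02,0.2,0,0,-0.005],[-0.25,-0.006,0.02,0.3,0,0,-0.005],[-0.25,-0.006,0.02,0.3,0,0,-0.005]])

```text
clock: 11.38
position: [0.6332, 0.2075, 0.1212]
tool_rot: [-3.139, 0.001, 1.375]
force: [-0.5, 0.1, -0.5]
grip_width: 0.0321
```

```bash
python3 - <<'E'
from h import *
from workcell import telemetry
import cv2
s=telemetry.observe();print(s['qpos'].round(3),s['position'],s['tool_rot'],s['grip_width'],s['force'])
t=cams.grab_frame('wrist');cv2.imwrite('pics/w9.png',t)
t=cams.grab_frame('scene');cv2.imwrite('pics/s9.png',cv2.resize(t[120:280,180:340],None,fx=3.7,fy=3.7,interpolation=cv2.INTER_CUBIC))
E
```

```text
[-0.144  0.728 -0.417  1.549  0.34   0.94  -0.866] [0.63319144 0.20745196 0.12116988] [-3.13941927e+00  1.17763568e-03  1.37477721e+00] 0.03214711339604538 [-0.51410484  0.07712646 -0.45680977]
```

View pics/w9.png

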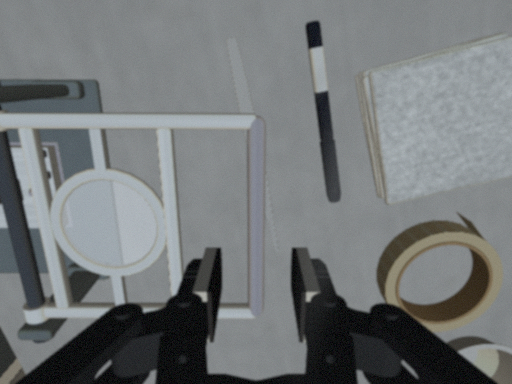

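View pics/s9.png

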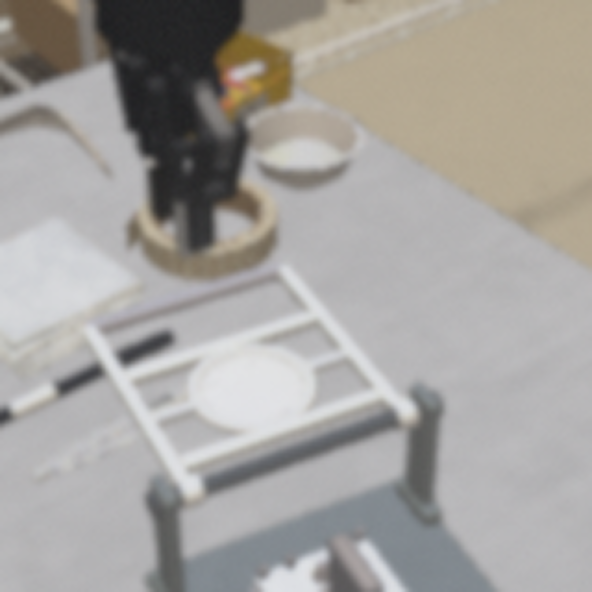

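Request:
arm_command(deltas=[[-0.25,0,0,0.1,0,0,0],[-0.25,0,0,0.2,0,0,0],[-0.25,0,0,0.255,0,0,0],[-0.25,0,0,0.255,0,0,0],[-1,0,0,0.255,0,0,0],[-1,0,0,0.255,0,0,0],[-1,0,0,0.255,0,0,0],[-1,0,0,0.255,0,0,0]], newtons=40)

```text
clock: 12.48
position: [0.6341, 0.2077, 0.0848]
tool_rot: [3.141, -0.0, 1.375]
force: [-1.0, -1.0, 0.6]
grip_width: -0.0001
```

```bash
python3 - <<'E'
from h import *
from workcell import telemetry
import cv2
s=telemetry.observe();print(s['position'],s['tool_rot'],s['grip_width'],s['force'])
t=cams.grab_frame('wrist');cv2.imwrite('pics/w10.png',t)
E
```

```text
[0.63405393 0.20772139 0.08482606] [ 3.14139322e+00 -1.26458333e-04  1.37462410e+00] -0.00011048872360217185 [-0.95488238 -1.04974737  0.55624913]
```

View pics/w10.png

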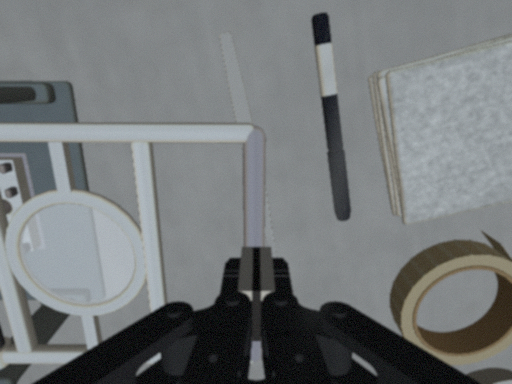

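```bash
python3 - <<'E'
from h import *
import cv2
t=cams.grab_frame('scene');cv2.imwrite('pics/s10.png',cv2.resize(t[140:260,180:310],None,fx=5.5,fy=4.9,interpolation=cv2.INTER_CUBIC))
w=cv2.imread('pics/w10.png');cv2.imwrite('pics/z10.png',cv2.resize(w[210:384,170:345],None,fx=3.4,fy=3.4,interpolation=cv2.INTER_CUBIC))
E
```

```text
(no output)
```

View pics/s10.png

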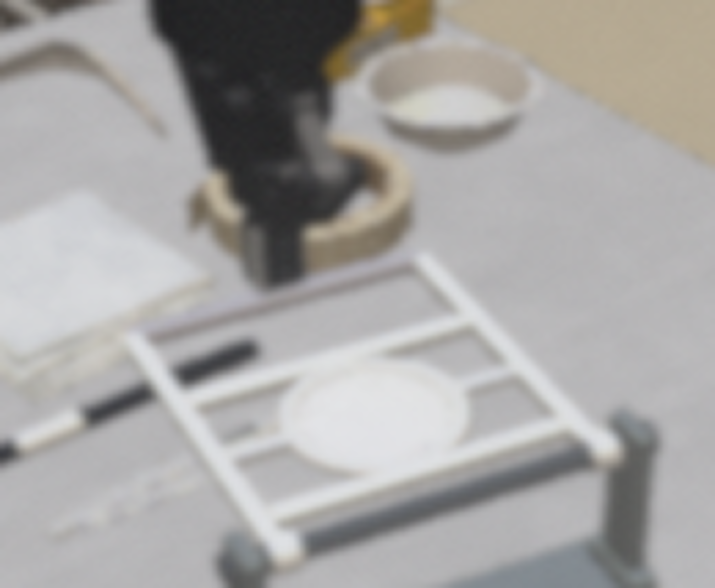

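View pics/z10.png

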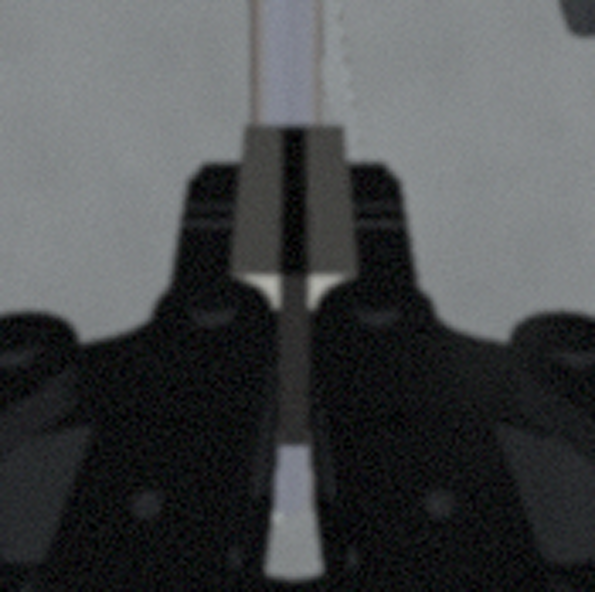

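```bash
python3 - <<'E'
from h import *
f=lambda p:(round((p[0]-180+.5)*5.5-.5),round((p[1]-140+.5)*4.9-.5))
for z in (.06,.068,.075,.085,.095,.1): print('scene zoom',z,f(proj('scene',(.634,.2077,z))), 'wrist', [round(3.4*(a-b)) for a,b in zip(proj('wrist',(.634,.2077,z)),(170,210))])
for X in [(.6455,.2668,.085),(.6213,.1463,.085)]: print(f(proj('scene',X)))
# wrist proj of pad front edge (tool x +11mm)
ex=np.array([np.cos(1.3746),np.sin(1.3746)])
for z in (.06,.068,.075,.085,.095,.1):
  p=np.array([.634,.2077])+.011*ex; q=np.array([.634,.2077])-.011*ex
  print(z,[[round(3.4*(a-b)) for a,b in zip(proj('wrist',(*w,z)),(170,210))] for w in (p,q)])
E
```

```text
scene zoom 0.06 (279, 342) wrist [296, 80]
scene zoom 0.068 (278, 327) wrist [296, 102]
scene zoom 0.075 (277, 315) wrist [296, 122]
scene zoom 0.085 (276, 297) wrist [297, 155]
scene zoom 0.095 (275, 278) wrist [297, 191]
scene zoom 0.1 (274, 269) wrist [297, 211]
(129, 338)
(422, 257)
0.06 [[296, 17], [296, 140]]
0.068 [[296, 37], [296, 164]]
0.075 [[297, 56], [296, 186]]
0.085 [[297, 85], [297, 221]]
0.095 [[297, 118], [297, 261]]
0.1 [[297, 136], [297, 282]]
```

The fingers shut to 0 with nothing between them. Both views put the fingertips at about z = 0.095, above the bar and not 17 mm below the reported TCP. I'll open, descend farther and check by picture.

Request:
arm_command(deltas=[[-0.2,0,0,-0.05,0,0,0],[-0.2,0,0,-0.05,0,0,0],[-0.2,0,0,-0.05,0,0,0],[-0.2,0,0,0,0,0,0],[-0.2,0,0,0,0,0,0]])

```text
clock: 13.2
position: [0.6335, 0.2075, 0.0837]
tool_rot: [-3.14, 0.001, 1.375]
force: [0.3, -0.5, 0.6]
grip_width: 0.0343
```

```bash
python3 - <<'E'
from h import *
from workcell import telemetry
import cv2
s=telemetry.observe();print(s['qpos'],s['position'],s['tool_rot'],s['grip_width'],s['force'])
t=cams.grab_frame('scene');cv2.imwrite('pics/s11.png',cv2.resize(t[140:260,180:310],None,fx=5.5,fy=4.9,interpolation=cv2.INTER_CUBIC))
w=cams.grab_frame('wrist');cv2.imwrite('pics/w11.png',cv2.resize(w[150:384,120:395],None,fx=2.5,fy=2.5,interpolation=cv2.INTER_CUBIC))
c=cams.get_calibration('wrist'); print('cam z',(-c['R'].T@c['t'])[2]-s['position'][2])
E
```

```text
[-0.15340193  0.77282089 -0.40165431  1.56924383  0.36314838  0.8756648
 -0.88379318] [0.63348519 0.20750121 0.0836684 ] [-3.14040784e+00  7.07177946e-04  1.37474656e+00] 0.03428018248522255 [ 0.32238918 -0.45285088  0.56413557]
cam z 0.15108830287579125
```

View pics/s11.png

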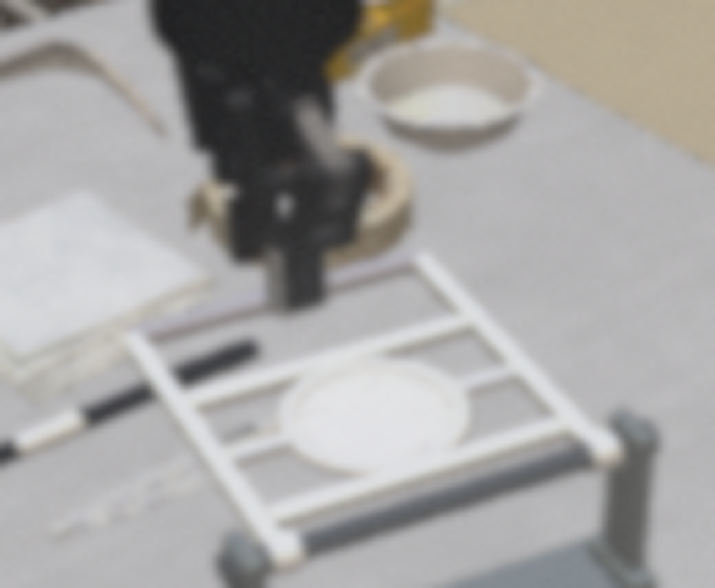

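View pics/w11.png

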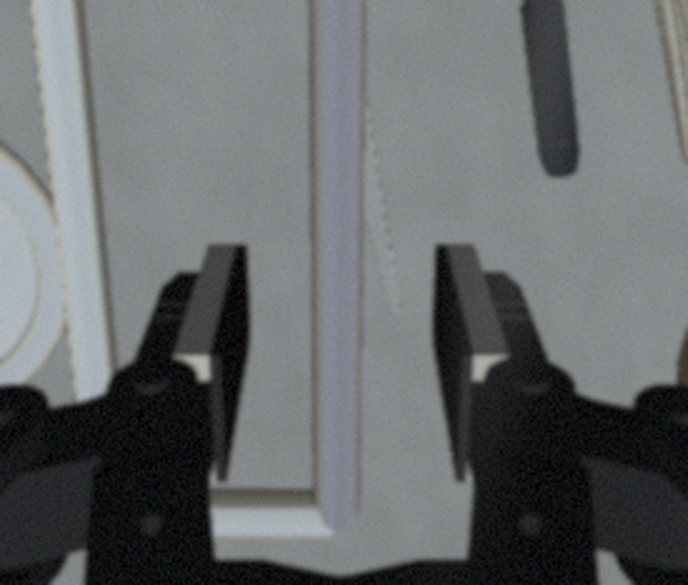

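Request:
arm_command(deltas=[[-0.4,0,0,0,0,0,0],[-0.4,0,0,0,0,0,0],[-0.4,0,0,0.05,0,0,0],[-0.4,0,0,0.1,0,0,0],[-0.4,0,0,0.1,0,0,0]])

```text
clock: 13.92
position: [0.6335, 0.2075, 0.0687]
tool_rot: [-3.14, 0.001, 1.375]
force: [0.7, -0.5, 0.7]
grip_width: 0.0257
```

Request:
arm_command(deltas=[[-0.4,0,0,0.03,0,0,0],[-0.4,0,0,0.06,0,0,0],[-0.4,0,0,0.085,0,0,0],[-0.4,0,0,0.085,0,0,0]])

```text
clock: 14.42
position: [0.6338, 0.2076, 0.0566]
tool_rot: [-3.141, 0.0, 1.375]
force: [-0.0, -0.4, 0.7]
grip_width: 0.0251
```

```bash
python3 - <<'E'
from h import *
import cv2
t=cams.grab_frame('scene');cv2.imwrite('pics/s12.png',cv2.resize(t[140:260,180:310],None,fx=5.5,fy=4.9,interpolation=cv2.INTER_CUBIC))
w=cams.grab_frame('wrist');cv2.imwrite('pics/w12.png',cv2.resize(w[150:384,120:395],None,fx=2.5,fy=2.5,interpolation=cv2.INTER_CUBIC))
E
```

```text
(no output)
```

View pics/s12.png

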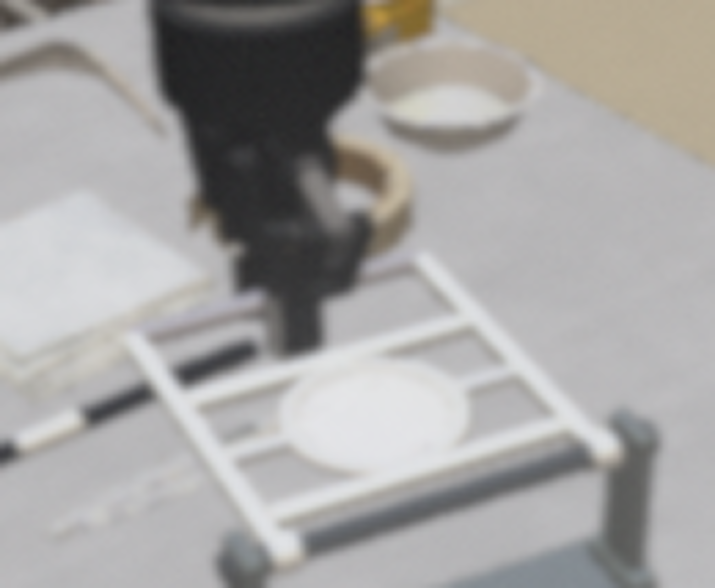

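View pics/w12.png

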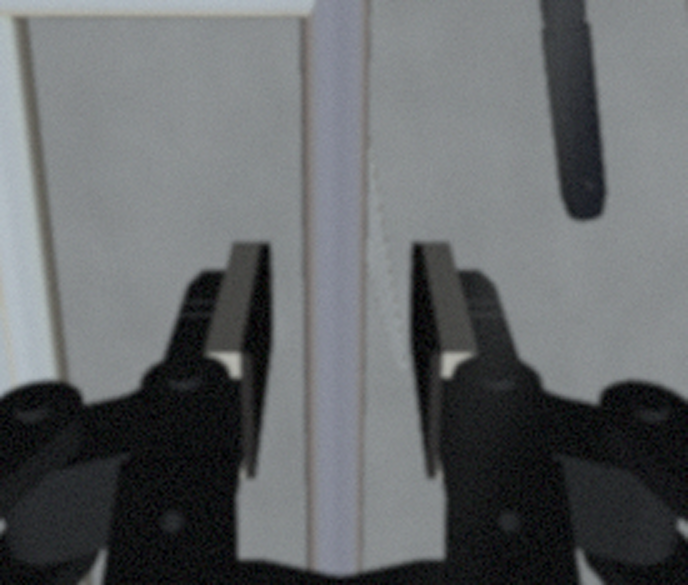

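Now the fingers straddle the bar with their tips clearly below it, the near finger showing in the slot. Closing.

Request:
arm_command(deltas=[[-0.4,0,-0.006,0,0,0,0],[-1,0,-0.006,0,0,0,0],[-1,0,-0.006,0,0,0,0],[-1,0,-0.006,0,0,0,0],[-1,0,-0.006,0,0,0,0]], newtons=40)

```text
clock: 15.15
position: [0.633, 0.2079, 0.0571]
tool_rot: [-3.141, -0.0, 1.375]
force: [-3.9, 0.1, 4.9]
grip_width: 0.0086
```

```bash
python3 - <<'E'
from h import *
from workcell import telemetry
import cv2
s=telemetry.observe();print(s['qpos'].round(3),s['position'],s['tool_rot'],s['grip_width'],s['force'])
w=cams.grab_frame('wrist');cv2.imwrite('pics/w13.png',cv2.resize(w[150:384,120:395],None,fx=2.5,fy=2.5,interpolation=cv2.INTER_CUBIC))
E
```

```text
[-0.162  0.806 -0.389  1.582  0.38   0.83  -0.898] [0.63300628 0.20793927 0.05706265] [-3.14148200e+00 -3.08077107e-06  1.37468647e+00] 0.00862364691473942 [-3.86838465  0.07965385  4.85037057]
```

View pics/w13.png

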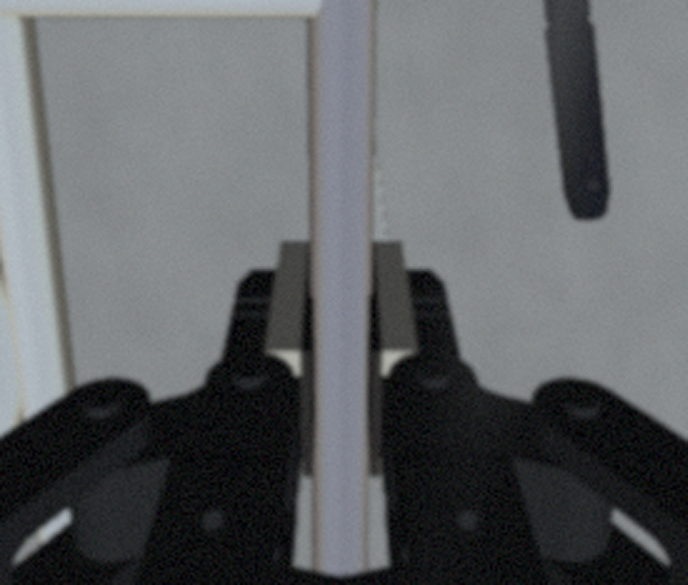

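Request:
arm_command(deltas=[[-1,0,-0.001,-0.047,0,0,0],[-1,0,-0.006,-0.103,0,0,0],[-1,0,-0.015,-0.167,0,0,0],[-1,0,-0.029,-0.231,0,0,0],[-1,0,-0.047,-0.294,0,0,0],[-1,0,-0.07,-0.355,0,0,0],[-1,0,-0.093,-0.406,0,0,0],[-1,0,-0.114,-0.448,0,0,0]], newtons=45)

```text
clock: 16.2
position: [0.6168, 0.2112, 0.1251]
tool_rot: [3.14, -0.001, 1.374]
force: [5.8, 0.9, -0.4]
grip_width: 0.0085
```

```bash
python3 - <<'E'
from h import *
from workcell import telemetry
import cv2
s=telemetry.observe();print(s['qpos'].round(3),s['position'],s['tool_rot'],s['grip_width'],s['force'])
w=cams.grab_frame('wrist');cv2.imwrite('pics/w14.png',w)
t=cams.grab_frame('scene');cv2.imwrite('pics/s14.png',cv2.resize(t[100:290,170:330],None,fx=4,fy=3,interpolation=cv2.INTER_CUBIC))
E
```

```text
[-0.151  0.701 -0.421  1.592  0.338  0.92  -0.887] [0.61684666 0.21118325 0.12506695] [ 3.14003256e+00 -5.96406137e-04  1.37438988e+00] 0.008541721566917253 [ 5.81419033  0.89745622 -0.41413364]
```

View pics/w14.png

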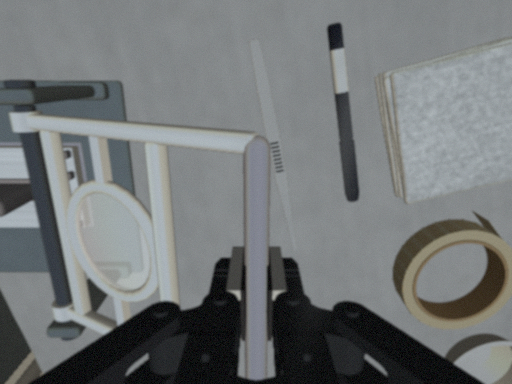

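View pics/s14.png

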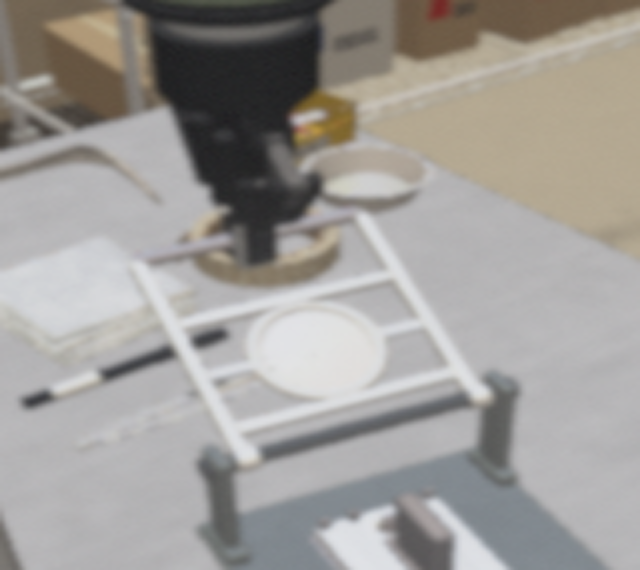

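Request:
arm_command(deltas=[[-1,0,-0.028,-0.048,0,0,0],[-1,0,-0.065,-0.102,0,0,0],[-1,0,-0.105,-0.154,0,0,0],[-1,0,-0.149,-0.202,0,0,0],[-1,0,-0.196,-0.248,0,0,0],[-1,0,-0.246,-0.289,0,0,0],[-1,0,-0.299,-0.328,0,0,0],[-1,0,-0.355,-0.362,0,0,0]])

```text
clock: 17.3
position: [0.5668, 0.2214, 0.1806]
tool_rot: [3.136, -0.002, 1.373]
force: [13.2, -2.8, 20.7]
grip_width: 0.0081
```

```bash
python3 - <<'E'
from h import *
from workcell import telemetry
import cv2
s=telemetry.observe();print(s['qpos'].round(3),s['position'],s['tool_rot'],s['grip_width'],s['force'])
w=cams.grab_frame('wrist');cv2.imwrite('pics/w15.png',w)
t=cams.grab_frame('scene');cv2.imwrite('pics/s15.png',cv2.resize(t[80:290,170:330],None,fx=4,fy=2.8,interpolation=cv2.INTER_CUBIC))
E
```

```text
[-0.16   0.571 -0.454  1.677  0.297  0.956 -0.92 ] [0.56675433 0.22139199 0.18055458] [ 3.13579695e+00 -2.35308266e-03  1.37326737e+00] 0.008089224620917164 [13.17221988 -2.82594569 20.68095716]
```

View pics/s15.png

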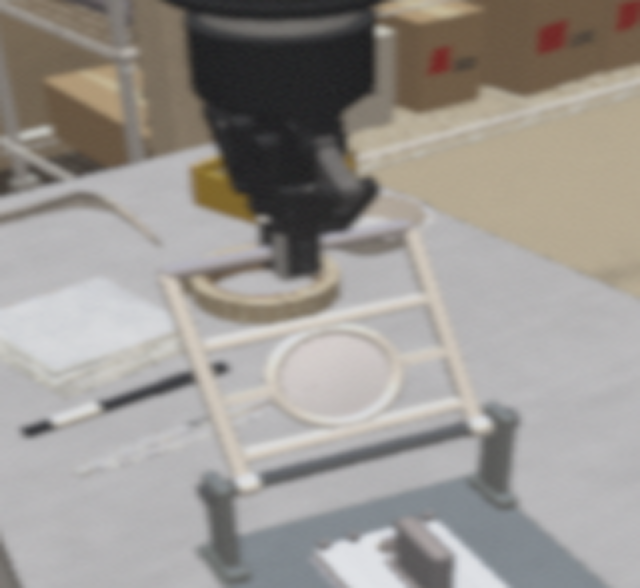

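View pics/w15.png

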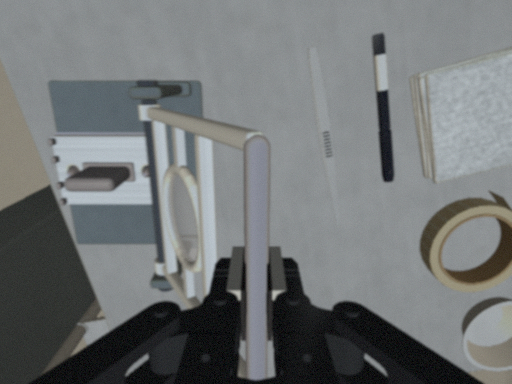

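Lifting works. The force on the tool points outward from the hinge (about 24 N), so my commanded radius is some 3 mm short. I'll widen the arc and go on in smaller pieces.

Request:
arm_command(deltas=[[-1,0,0.011,-0.017,0,0,0],[-1,0,-0.015,-0.032,0,0,0],[-1,0,-0.04,-0.044,0,0,0],[-1,0,-0.066,-0.056,0,0,0],[-1,0,-0.066,-0.056,0,0,0]])

```text
clock: 18.02
position: [0.5549, 0.2237, 0.1875]
tool_rot: [3.14, -0.001, 1.375]
force: [6.2, -0.2, 7.9]
grip_width: 0.0082
```

```bash
python3 - <<'E'
from workcell import telemetry
s=telemetry.observe();print(s['qpos'].round(3),s['position'],s['tool_rot'],s['grip_width'],s['force'],s['moment'])
E
```

```text
[-0.163  0.551 -0.461  1.694  0.288  0.963 -0.927] [0.55489701 0.22369495 0.18745221] [ 3.14019287e+00 -7.54444730e-04  1.37460929e+00] 0.008152751585795747 [ 6.19119115 -0.18973755  7.94468974] [ 0.11419699 -1.27272398 -0.00265403]
```

Request:
arm_command(deltas=[[-1,0,-0.023,-0.018,0,0,0],[-1,0,-0.05,-0.029,0,0,0],[-1,0,-0.077,-0.039,0,0,0],[-1,0,-0.105,-0.049,0,0,0],[-1,0,-0.132,-0.057,0,0,0],[-1,0,-0.16,-0.065,0,0,0],[-1,0,-0.188,-0.071,0,0,0],[-1,0,-0.188,-0.071,0,0,0]])

```text
clock: 19.02
position: [0.527, 0.2293, 0.1983]
tool_rot: [3.14, -0.001, 1.375]
force: [4.6, 1.8, 11.2]
grip_width: 0.0081
```

```bash
python3 - <<'E'
from h import *
from workcell import telemetry
import cv2
s=telemetry.observe();print(s['qpos'].round(3),s['position'],s['tool_rot'],s['grip_width'],s['force'],s['moment'])
w=cams.grab_frame('wrist');cv2.imwrite('pics/w16.png',w)
t=cams.grab_frame('scene');cv2.imwrite('pics/s16.png',cv2.resize(t[80:290,170:330],None,fx=4,fy=2.8,interpolation=cv2.INTER_CUBIC))
t=cams.grab_frame('top');cv2.imwrite('pics/t16.png',t)
E
```

```text
[-0.175  0.503 -0.474  1.746  0.273  0.956 -0.953] [0.52704468 0.22932485 0.19833978] [ 3.14001426e+00 -8.68199795e-04  1.37481957e+00] 0.008097484165145549 [ 4.62816316  1.77386833 11.20902246] [ 0.22275644 -1.20721172 -0.02610565]
```

View pics/s16.png

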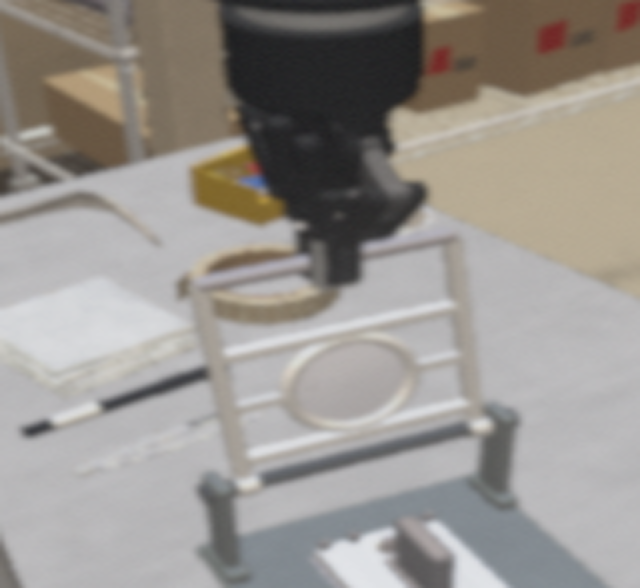

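View pics/w16.png

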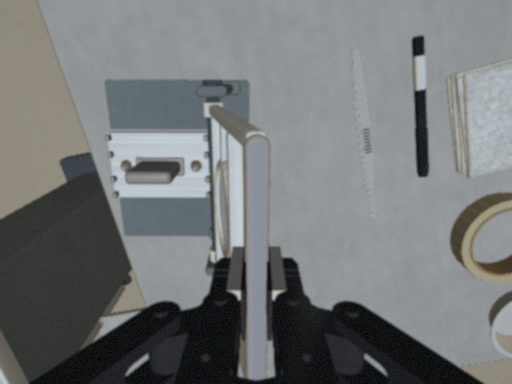

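View pics/t16.png

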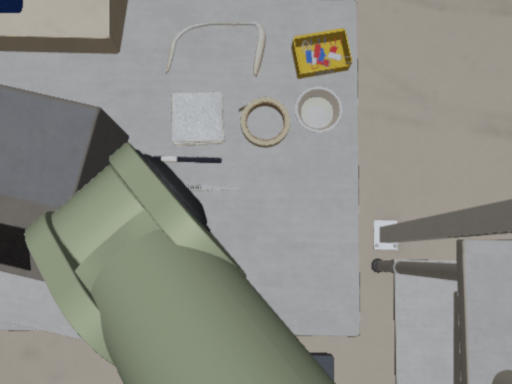

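```bash
cat >> h.py <<'E'
YAW=-.2; SX=np.array([np.cos(YAW),np.sin(YAW),0]); SY=np.array([-np.sin(YAW),np.cos(YAW),0]); H=np.array([.4948,.2362,.085])
def onplane(n,u,v,y,cal=None):
    c=cal or cams.get_calibration(n); R,t=c['R'],c['t']
    d=R.T@np.array([(u-c['cx'])/c['fx'],(v-c['cy'])/c['fy'],1]); o=-R.T@t
    k=(y-(o-H)@SY)/(d@SY); P=o+k*d-H
    return P@SX, P[2]
E
python3 - <<'E'
import cv2
s=cv2.imread('pics/s16.png');print(s.shape)
w=cv2.imread('pics/w16.png');cv2.imwrite('pics/z16.png',cv2.resize(w[70:170,170:300],None,fx=6,fy=6,interpolation=cv2.INTER_CUBIC)[:, :780])
from h import *
f=lambda p:((p[0]+.5)/4-.5+170,(p[1]+.5)/2.8-.5+80)
for n,hp,bp,y in [('left',(246,484),(200,284),.058),('right',(480,425),(454,238),-.058)]:
    a=onplane('scene',*f(hp),y);b=onplane('scene',*f(bp),y);print(n,a,b,np.hypot(b[0]-a[0],b[1]-a[1]),np.arctan2(b[1]-a[1],b[0]-a[0]))
E
```

```text
(588, 640, 3)
left (np.float64(0.0029209015743013973), np.float64(-0.0018905847674583337)) (np.float64(0.03365741896303688), np.float64(0.13682215696745742)) 0.14207729664096752 1.3527356978527056
right (np.float64(-0.0067972295733237575), np.float64(0.00857895225452128)) (np.float64(0.025983515870565157), np.float64(0.13861744851299979)) 0.13410662840077434 1.3238563397238066
```

View pics/z16.png

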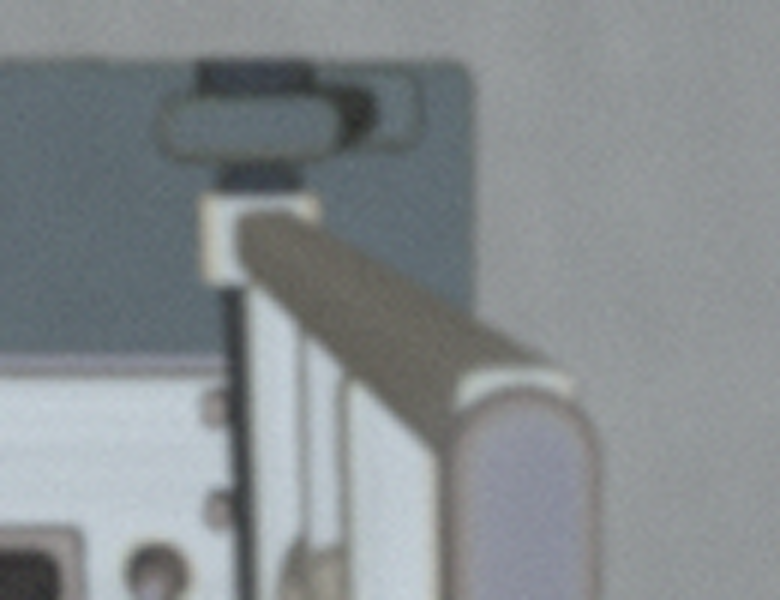

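```bash
python3 - <<'E'
from h import *
f=lambda p:((p[0]+.5)/6-.5+170,(p[1]+.5)/6-.5+70)
a=ray('wrist',*f((262,240)),.085)-H
for z in (.221,.224):
    b=ray('wrist',*f((525,395)),z)-H
    dx=(b-a)@SX;print('hinge',a@SX,a@SY,'bar',b@SX,b@SY,dx,np.arccos(dx/.14))
E
```

```text
hinge 0.0007584261603388856 0.058924244964516086 bar 0.03270583232867903 0.06176527870619149 0.031947406168340145 1.3405721837620757
hinge 0.0007584261603388856 0.058924244964516086 bar 0.0326898638384125 0.062248605084358206 0.03193143767807361 1.3406893338135668
```

Request:
arm_command(deltas=[[-1,0,-0.04,-0.014,0,0,0],[-1,0,-0.08,-0.02,0,0,0],[-1,0,-0.12,-0.025,0,0,0],[-1,0,-0.15,-0.028,0,0,0],[-1,0,-0.18,-0.03,0,0,0],[-1,0,-0.2,-0.031,0,0,0],[-1,0,-0.2,-0.031,0,0,0],[-1,0,-0.2,-0.031,0,0,0]])

```text
clock: 20.18
position: [0.4972, 0.2351, 0.2023]
tool_rot: [3.141, -0.0, 1.375]
force: [2.4, 3.8, 6.1]
grip_width: 0.0081
```

```bash
python3 - <<'E'
from h import *
from workcell import telemetry
import cv2
s=telemetry.observe();print(s['qpos'].round(3),s['position'],s['tool_rot'],s['grip_width'],s['force'],s['moment'])
np.savez('c17.npz',**cams.get_calibration('wrist'))
w=cams.grab_frame('wrist');cv2.imwrite('pics/w17.png',w)
cv2.imwrite('pics/z17.png',cv2.resize(w[70:170,170:300],None,fx=6,fy=6,interpolation=cv2.INTER_CUBIC))
t=cams.grab_frame('scene');cv2.imwrite('pics/s17f.png',t);cv2.imwrite('pics/s17.png',cv2.resize(t[120:270,190:310],None,fx=4,fy=4,interpolation=cv2.INTER_CUBIC))
E
```

```text
[-0.19   0.462 -0.487  1.804  0.262  0.939 -0.985] [0.49722896 0.2351231  0.20234476] [ 3.14135061e+00 -3.57841933e-04  1.37491412e+00] 0.008076666368381585 [2.39227198 3.84172972 6.14329378] [ 0.687462   -0.7391374   0.00801053]
```

View pics/s17.png

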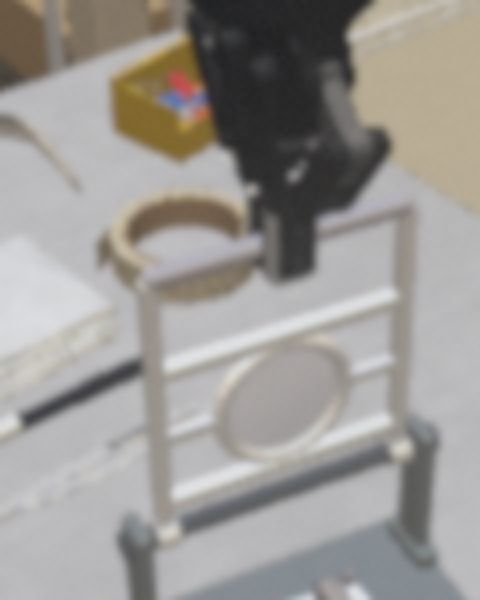

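View pics/z17.png

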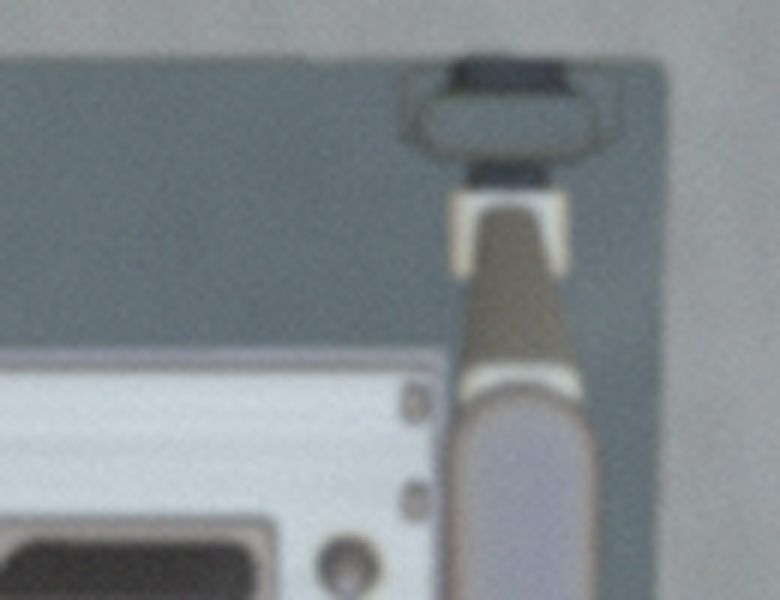

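View pics/w17.png

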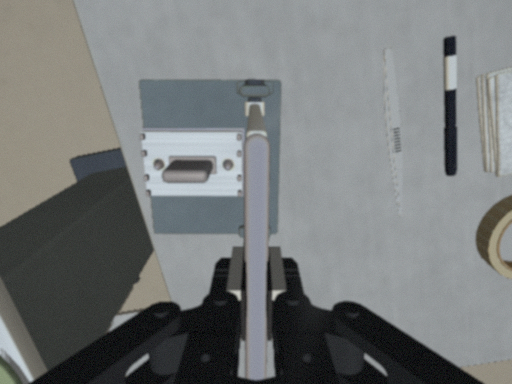

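```bash
python3 - <<'E'
from h import *
f=lambda p:((p[0]+.5)/6-.5+170,(p[1]+.5)/6-.5+70)
b=ray('wrist',*f((523,395)),.225)-H
for p in [(508,235),(512,118)]:
    a=ray('wrist',*f(p),.085 if p[1]>200 else .090)-H
    dx=(b-a)@SX;print('hinge',a@SX,a@SY,'bar',b@SX,b@SY,dx,np.arccos(dx/.14))
g=lambda p:((p[0]+.5)/4-.5+190,(p[1]+.5)/4-.5+120)
for n,hp,bp,y in [('left',(170,532),(148,284),.058),('right',(401,448),(405,210),-.058)]:
    a=onplane('scene',*g(hp),y);b=onplane('scene',*g(bp),y);print(n,a,b,np.hypot(b[0]-a[0],b[1]-a[1]),np.arctan2(b[1]-a[1],b[0]-a[0]))
E
```

```text
hinge 0.0004516296641608407 0.058986729346809555 bar 0.0020116898077293527 0.06154524749908625 0.0015600601435685117 1.559652809426642
hinge 0.0009273079984393793 0.07324479785620007 bar 0.0020116898077293527 0.06154524749908625 0.0010843818092899744 1.563050664992537
left (np.float64(-0.0020215881154517093), np.float64(0.002407784016135242)) (np.float64(0.004447536174580526), np.float64(0.1366157136570995)) 0.1343637523575235 1.522631355944094
right (np.float64(-0.007685542112748068), np.float64(0.008902205470513472)) (np.float64(-0.00018724377150039167), np.float64(0.13873231739294045)) 0.13004646261934338 1.513105720534815
```

```bash
python3 - <<'E'
import cv2
t=cv2.imread('pics/s17f.png')
cv2.imwrite('pics/z17l.png',cv2.resize(t[180:265,215:245],None,fx=7,fy=7,interpolation=cv2.INTER_CUBIC))
cv2.imwrite('pics/z17r.png',cv2.resize(t[165:240,275:305],None,fx=7,fy=7,interpolation=cv2.INTER_CUBIC))
E
```

```text
(no output)
```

View pics/z17l.png

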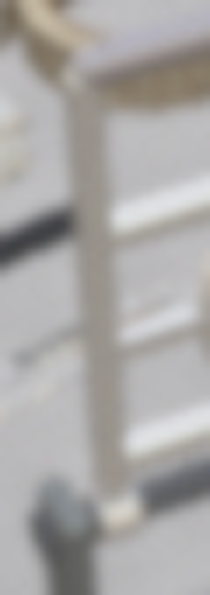

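View pics/z17r.png

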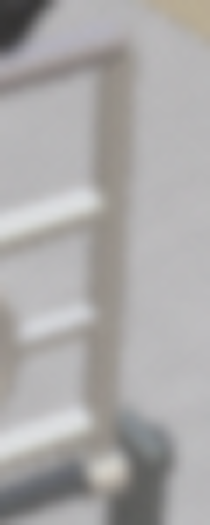

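```bash
python3 - <<'E'
from h import *
L=lambda p:((p[0]+.5)/7-.5+215,(p[1]+.5)/7-.5+180)
Rr=lambda p:((p[0]+.5)/7-.5+275,(p[1]+.5)/7-.5+165)
for f,tp,bt,y in [(L,(88.5,100),(111,480),.058),(Rr,(114,90),(104,430),-.058)]:
    a=onplane('scene',*f(bt),y);b=onplane('scene',*f(tp),y);print(a,b,np.arctan2(b[1]-a[1],b[0]-a[0]))
    # sensitivity: predicted top pixel offset if vertical
    for th in (1.5,1.571):
        P=H+SY*y+SX*(a[0]+(b[1]-a[1])/np.tan(th))+np.array([0,0,b[1]]);print(th,proj('scene',P),'obs',f(tp))
E
```

```text
(np.float64(0.004923323864292782), np.float64(0.007439200782648106)) (np.float64(0.0027960600144121624), np.float64(0.13125210625338513)) 1.587975913678272
1.5 (np.float64(224.5497975116251), np.float64(190.23854964346427)) obs (227.21428571428572, 193.85714285714286)
1.571 (np.float64(226.69557744952934), np.float64(193.15269454888906)) obs (227.21428571428572, 193.85714285714286)
(np.float64(-0.005066687696142266), np.float64(0.020909652477169763)) (np.float64(-0.0010191936703946066), np.float64(0.12834884902426769)) 1.5331417180915452
1.5 (np.float64(289.78284558356484), np.float64(176.36775954670253)) obs (290.85714285714283, 177.42857142857142)
1.571 (np.float64(292.09140794162766), np.float64(178.6473430844248)) obs (290.85714285714283, 177.42857142857142)
```

Request:
arm_command(deltas=[[-1,0,-0.005,-0.003,0,0,0],[-1,0,-0.01,-0.004,0,0,0],[-1,0,-0.01,-0.004,0,0,0],[-1,0,-0.01,-0.004,0,0,0],[-1,0,-0.01,-0.004,0,0,0],[-1,0,-0.01,-0.004,0,0,0]])

```text
clock: 21.02
position: [0.4955, 0.2355, 0.2024]
tool_rot: [-3.141, -0.0, 1.375]
force: [2.7, 5.1, -1.1]
grip_width: 0.008
```

```bash
python3 - <<'E'
from h import *
from workcell import telemetry
import cv2
s=telemetry.observe();print(s['qd'].round(4),s['position'],s['tool_rot'],s['grip_width'],s['force'],s['moment'])
w=cams.grab_frame('wrist');cv2.imwrite('pics/w18.png',w)
cv2.imwrite('pics/z18.png',cv2.resize(w[70:170,190:300],None,fx=6,fy=6,interpolation=cv2.INTER_CUBIC))
t=cams.grab_frame('scene');cv2.imwrite('pics/s18.png',cv2.resize(t[120:330,170:340],None,fx=3.5,fy=2.8,interpolation=cv2.INTER_CUBIC))
E
```

```text
[ 0.0001  0.0003  0.0004  0.0001 -0.0002  0.     -0.003 ] [0.49545037 0.2354553  0.20241642] [-3.14094730e+00 -1.60524215e-04  1.37506272e+00] 0.008021027772571179 [ 2.72946703  5.05926808 -1.06857152] [ 1.08185659 -0.99112096  0.02239969]
```

View pics/z18.png

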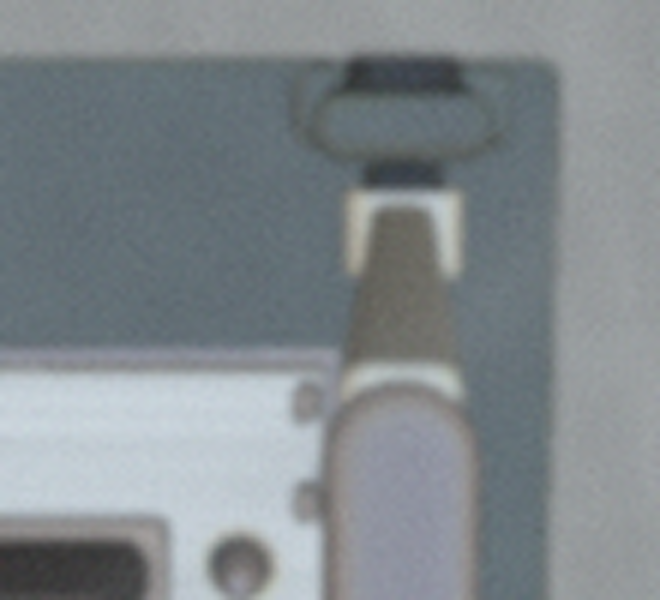

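View pics/s18.png

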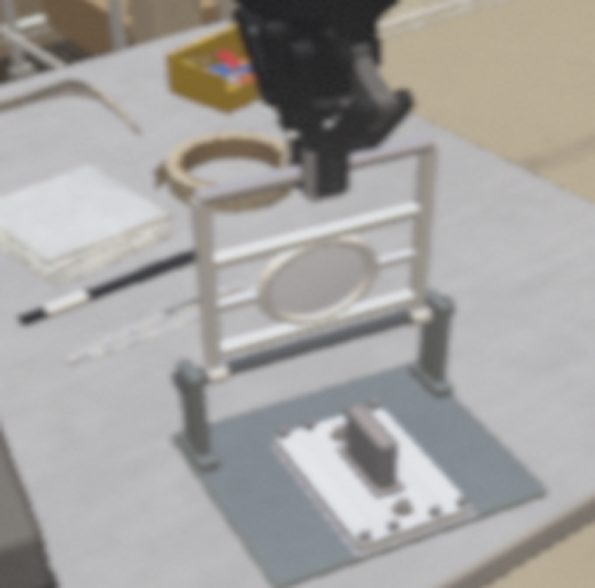

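```bash
python3 - <<'E'
from h import *
f=lambda p:((p[0]+.5)/6-.5+190,(p[1]+.5)/6-.5+70)
b=ray('wrist',*f((402,395)),.225)-H
for p,z in [((403.5,235),.085),((404,118),.090),((404,175),.085),((404,75),.085)]:
    a=ray('wrist',*f(p),z)-H
    dx=(b-a)@SX;print('hinge',a@SX,a@SY,'bar',b@SX,dx,np.arccos(dx/.14))
E
```

```text
hinge 0.00046628311193883223 0.05892779414061047 bar 0.00013363764455526683 -0.00033264546738356524 1.5731723680833212
hinge 0.0004493906370992913 0.07318876273669742 bar 0.00013363764455526683 -0.00031575299254402406 1.573051707225157
hinge 0.0004931341407571944 0.06621491062690799 bar 0.00013363764455526683 -0.00035949649620192807 1.5733641617325786
hinge 0.00043452945081993424 0.07807285056602041 bar 0.00013363764455526683 -0.00030089180626466654 1.572945555637115
```

The magnifier reads 1.573 rad, upright and at rest, and the rest is still home. Handing in.

```bash
python3 - <<'E'
from workcell import job
print(job.job_done())
E
```

```text
the job is handed in; nothing more can be done
None
```

The instrument rest is seated on both pegs and released. The magnifier stands at its balance point with the bar held between the fingers at a 45 N grip setting. I handed the job in at about 21 s, and it reported no verdict.

**Last checks:**
- **Rest:** it lies flat in the scene view, and both pegs show in its holes. The seating height matched: the tool stopped 12 mm above where it had been on the table.
- **Magnifier angle:** 1.573 rad from the wrist view. A scene-view check 1.5 mm earlier averaged 1.56, but its two sides disagreed (1.59 and 1.53).
- **Hold:** grip width was 8.0 mm on the 10 mm bar; the 12 mm rib of the rest also read about 2 mm low. Joint speeds were about zero and the force on the tool about 6 N.

**What failed or disagreed:**
- **First grasp missed:** the fingers shut above the bar on nothing. Both views put the fingertips about 12 mm above the reported TCP, where 17 mm below was expected. I opened, went about 28 mm lower, and the second grasp held.
- **Swing radius:** the bar's path came out 3–5 mm wider than the given 140 mm. The force reached about 25 N partway up, and I widened the path to ease it. The extra height is unexplained and may be the bar sliding slightly in the pads.

The other things were not touched, and those in view in the last pictures (forceps, tape roll, gauze, marker) look undisturbed. The bowl was last seen in place just before the final moves.

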